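Show the spun tube to the inspection camera

ROBOT

A 6-joint arm with a two-finger parallel gripper is mounted at the origin on a cart in front of the work surface, level with it; the furniture and walls round the work are solid. World frame = base frame: x ahead of the robot, y to its left, z up, the work surface at z = 0. Lengths are in m, angles in rad, forces in N, time in s.
With the tool pointing down it reaches from about 0.35 to 0.975 m from the base axis. Payload 4.9 kg.
Tool frame: the origin (TCP) lies at the very end of the fingers, on their centre line; the grasp point (between the pads) lies 19 mm behind it (manip.hold_point_z is the distance from the TCP to the grasp point, in m); z points along the fingers, x is the direction in which the jaws open and shut, and the axes are right-handed (so a half turn about z gives the same grasp; the last joint's range is limited). The gripper opens to 85 mm and grips with 20 to 120 N. Pads are 22 mm wide; open, the fingers measure 114 mm over their backs; the gripper's body (76 mm by 85 mm) begins 54 mm behind the grasp point. The pads swing forward as they close: fully open they stand 13 mm farther back than shut.
Start: joints at [-1.349, 0.053, 1.613, -0, 1.476, -0.119], TCP at [0.209, -0.589, 0.231] pointing down, gripper open.
Joint ranges: [-3.01, 3.01], [-1.01, 2.22], [0.06, 2.58], [-1.02, 4.17], [0.09, 2.62], [-3.14, 3.14]. Speed limits (rad/s): [2.57, 2.57, 3.14, 3.14, 3.14, 3.14].

INTERFACE

Orientations are given as a unit quaternion [w, x, y, z].
In Python, from plant import manip gives the robot as it stands.
- The arm moves only by the shell command python3 -m handwheel 'ROWS' [OPENING]. ROWS is JSON, a list of rows, each an object of numbers: "dx", "dy", "dz": the shift along the tool's x, y, z in m; "ax", "ay", "az": the turn, a rotation vector about the tool's x, y, z in rad. In form: [{"dx": .., "dy": .., "dz": .., "ax": .., "ay": .., "az": ..}, ...]. A call has 1 to 5 rows; each row is the pose to reach, as a shift and turn from the pose commanded when the call began, along the tool's axes at that moment; what a row does not reach only later rows make up. A row lasts 1/8 s, in which the tool goes at most 62.5 mm and 10.7 degrees, less where a joint would pass 70% of its speed; a pose out of reach is approached as far as the arm can. A call with a gripper value outside its range is refused whole. OPENING is the closure in counts, from 0 (fully open) to 255 (shut), set as the call begins (- or left out, the last holds). The fingers move at their own pace and stop on an object; the grip force is fixed at half the most. Time passes only in rows, so rows that repeat a pose let the fingers close. It gives the time, the measured TCP pose, the force and the opening at its end, in the units of the state.
- manip.state(): the state, without advancing time (a new reading comes with each control period).
- manip.grab_frame(name): name is "side" or "top"; returns a dict with "image" (400x640x3 uint8, blue, green, red), "z_map" (400x640 float32, m along the optical axis (not along the pixel's ray), 0 where there is no reading), "K" (3x3 intrinsics, pixels), "k1" (the pictures are not rectified: a ray, as slopes to the right and down, at radius r is drawn at 1 + k1 r^2 times it, then the intrinsics apply), "xyz" and "rotation" of the camera in the world. Camera axes: x right, y up, looking along -z (the intrinsics and any distortion apply to the point x, -y, -z); pixel columns grow to the right and rows downward; lengths in m; the calibration is good to about 2 mm. A picture is of the moment at which its call begins.
- manip.job_done(): hands the job in, once; it reports no verdict.
The state is a dict: "time": time; "joint_pos": joint angles; "joint_vel": joint speeds; "joint_efforts": joint torques, N m; "tool_pos": TCP position; "tool_rot": TCP orientation; "contact_force": force on the tool from outside, world axes, zero at the start; "ft_torque": the same for the moment, N m; "gripper_width": opening from 0.0 (shut) to 1.0 (fully open).
Only numpy, scipy, OpenCV 4.12 (cv2) and the standard library are available. Lean on these libraries where they do the work, as an engineer would, in place of code of your own. Each camera call takes 0.05 s, during which the arm holds its last target.

TASK

The centrifuge run is over: swing its clear lid right up so that it stays open, and draw the orange-capped tube out of the rotor, leaving the blue-capped counterweight tube in place. Hold the orange-capped tube up for the inspection camera: upright, cap on top, its tapered tip at the height of the lens and half-way between the lens and the lit panel. Finish holding it there, still and clear of everything, without bumping the camera or panel or disturbing the bottle, the filter and the marker on the bench.

Things in the scene. Friction and masses are not known exactly. Their poses are not given: they have to be found in the camera images.
- lid (a joint): Angle of the centrifuge's clear lid (rad): 0 closed, 1.66 at its stop, just past upright. The hinge is stiff: the lid stays at whatever angle it is left, and takes about 4 N at the tab to move.
- lid_tab (a point): Grip point in the lid's lifting tab, a blue bar 22 mm wide and 9 mm thick that sticks out 40 mm in front of the lid's rim; the point is 24 mm out from the rim. z is the lid's outward normal (up when closed), y runs across the 22 mm width, parallel to the hinge, -x out along the tab. Pinched across its width the tab can turn between the fingers. Free beside it and for 25 mm below.
- lid_hinge (a point): Middle of the lid's hinge line, at the back of the centrifuge, 80 mm above the bench; y is the hinge line, -x points to the centrifuge's front. The tab point is 245 mm from it and swings up and back (positive turn about y). The centrifuge is a round grey-white housing 216 mm across, fixed; its rotor axis is 112 mm in front of the hinge. The closed lid rises 52 mm above the hinge.
- sample_cap (a point): Centre of the spun tube's orange cap, 21 mm across and 14 mm long. z is the tube's axis, tip to cap; the tube is 111 mm long, 16 mm across; its far end is 104 mm from here. In the rotor it leans 35 degrees, cap towards the rotor's axis and tip towards the far side; the lower 62 mm sit in a metal sleeve of 19 mm bore, so draw it out along its axis; the rest stands free. The rotor turns if pushed.
- sample_mid (a point): Middle of the length of the same orange-capped tube (weight 20 to 40 g); same axes.
- sample_tip (a point): Middle of the tapered tip of the same tube, on its axis, 10 mm from the end; same axes. This is what the camera is to see.
- sample: The orange-capped tube itself; origin at the end of its tip, z along its axis to the cap.
- balance_cap (a point): Centre of the blue cap of the counterweight tube, in the opposite sleeve of the rotor; same size and lean as the orange-capped tube, cap centres about 45 mm apart. It stays there.
- focus (a point): The spot that the camera looks at, in the air on the level lens axis, 110 mm above the bench, 70 mm from the lens and 70 mm from the lit panel. z is up; +y points to the lens (black barrel 39 mm across; the camera's top is 132 mm above the bench), -y to the lit panel (92 mm square, upper edge 156 mm above the bench). Both stand on a dark base plate 100 x 270 x 12 mm, fixed to the bench.
- station: The inspection station: base plate, camera and lit panel. Origin on the bench under the focus, same axes as the focus.
- bottle: Bystander: small white sample bottle with a red cap, 36 mm across, 70 mm tall; origin at the centre of its foot.
- spare_filter: Bystander: white inline filter disc, 48 mm across, 46 mm tall, lying flat; origin at the centre of its underside.
- pen: Bystander: white felt marker with a black cap, 16 x 130 x 18 mm, lying flat along its y axis; origin at the centre of its underside.

How it is judged:
By the outcome, as a careful person would: the job done as asked, in the order asked, and still so for the second after the job is handed in, while the arm keeps its last pose, push and grip.
It also fails if it takes over 53 s, if anything falls off the work surface, if the arm or the gripper's body presses on something with over 40 N, if the wrist force passes 120 N, or if a joint passes its speed limit or range.

## Working session

There is one attempt and no reset: what is moved stays moved. The work goes in short steps, Python scripts to look and compute and a shell command to move; the robot and the scene stay as the last step left them, time stands still between calls to the robot, and variables do not carry over. Pictures are saved under pics/ and viewed, and the job is handed in when it is done.

```bash
ls; mkdir -p pics; cat > h.py <<'E'
import numpy as np, cv2
from plant import manip
def grab(n,save=None):
    f=manip.grab_frame(n)
    if save: cv2.imwrite('pics/'+save+'.png',f['image'])
    np.savez('/tmp/%s.npz'%(save or n),**{k:np.array(v) for k,v in f.items()})
    return f
def rotm(r):
    r=np.array(r)
    if r.shape==(3,3): return r
    from scipy.spatial.transform import Rotation as R
    return R.from_quat([r[1],r[2],r[3],r[0]]).as_matrix()
def ray(f,u,v):
    K=f['K'];k1=float(f['k1']);x=(u-K[0,2])/K[0,0];y=(v-K[1,2])/K[1,1]
    rd=np.hypot(x,y);r=rd
    for _ in range(30): r=rd/(1+k1*r*r)
    s=r/rd if rd>0 else 1
    return rotm(f['rotation'])@np.array([x*s,-y*s,-1.]),np.array(f['xyz'])
def onz(f,u,v,z):
    d,o=ray(f,u,v);return o+d*(z-o[2])/d[2]
def dep(f,u,v,w=1):
    d,o=ray(f,u,v);p=f['z_map'][int(v)-w:int(v)+w+1,int(u)-w:int(u)+w+1];p=p[p>0]
    return o+d*np.median(p) if len(p) else None
def tri(f1,p1,f2,p2):
    d1,o1=ray(f1,*p1);d2,o2=ray(f2,*p2)
    t=np.linalg.lstsq(np.c_[d1,-d2],o2-o1,rcond=None)[0]
    a=o1+t[0]*d1;b=o2+t[1]*d2
    return (a+b)/2,np.linalg.norm(a-b)
def proj(f,p):
    c=rotm(f['rotation']).T@(np.array(p)-f['xyz']);x=c[0]/-c[2];y=-c[1]/-c[2]
    s=1+float(f['k1'])*(x*x+y*y);K=f['K']
    return np.array([K[0,0]*x*s+K[0,2],K[1,1]*y*s+K[1,2]])
def load(n): return dict(np.load('/tmp/%s.npz'%n))
E
python3 - <<'E'
from h import *
for n in('side','top'):
    f=grab(n,n+'0');print(n,f['K'],f['k1'],f['xyz'],f['rotation'])
s=manip.state();print(s, manip.hold_point_z)
E
```

```text
pics
side [[503.24035106   0.         322.76858436]
 [  0.         503.24035106 205.92290784]
 [  0.           0.           1.        ]] -0.04194323009972904 [ 0.42550894 -0.80614079  0.85333009] [ 0.91252059  0.4050729  -0.02062449 -0.05288437]
top [[411.85339848   0.         326.49523053]
 [  0.         411.85339848 198.8244462 ]
 [  0.           0.           1.        ]] -0.08471221957220788 [0.33595    0.03474394 1.0084404 ] [ 0.73255633  0.07240075 -0.07025654 -0.67318896]
{'time': 0.1, 'joint_pos': array([-1.34898951e+00,  5.33187633e-02,  1.61415268e+00, -1.87850028e-05,
        1.47599793e+00, -1.18946024e-01]), 'joint_vel': array([-1.05676063e-03, -3.30609881e-03, -3.25941484e-03,  8.05472078e-04,
       -6.13498528e-05, -3.19907882e-04]), 'joint_efforts': array([ 4.07483194e-04, -3.94899344e+01, -3.71364534e+01, -4.86587624e-05,
        3.89180146e-03, -3.53819723e-05]), 'tool_pos': array([ 0.20877569, -0.58850285,  0.23017104]), 'tool_rot': array([-6.21591572e-04,  8.16761061e-01, -5.76975293e-01, -7.03016505e-04]), 'contact_force': array([ 0.35412132, -0.53387019, -0.19030389]), 'ft_torque': array([ 0.02998994, -0.0383926 , -0.01360893]), 'gripper_width': 0.998822350452138} 0.0187
```

View pics/side0.png

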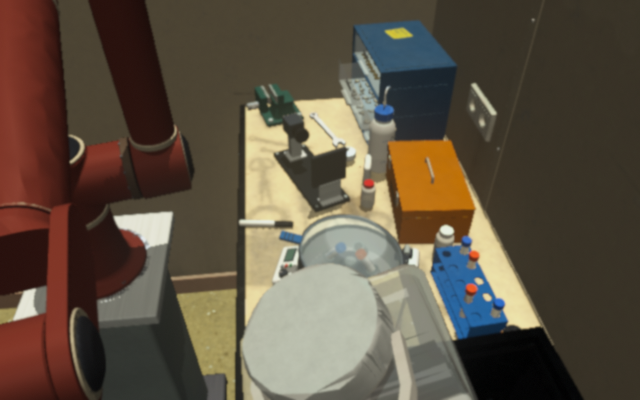

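View pics/top0.png

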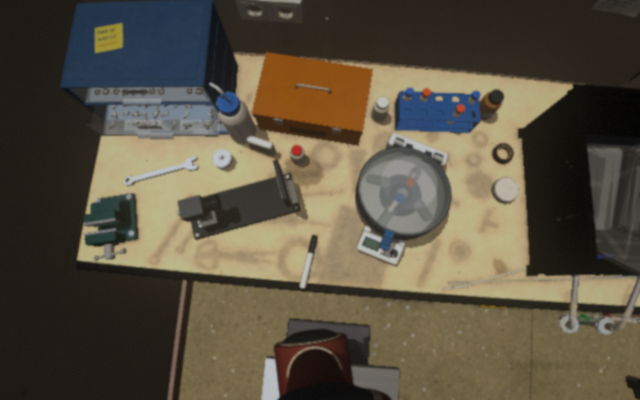

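Both views show it: centrifuge at about top (404,193), its blue tab at (389,240), station at (240,207), marker at (309,260), bottle at (297,153). I'll zoom in on these.

```bash
python3 - <<'E'
from h import *
t=load('top0');s=load('side0')
cv2.imwrite('pics/tz.png',cv2.resize(t['image'][130:270,340:460],None,fx=5,fy=5,interpolation=cv2.INTER_CUBIC)[:600] if 0 else cv2.resize(t['image'][130:270,340:470],None,fx=4.2,fy=4.2,interpolation=cv2.INTER_CUBIC))
cv2.imwrite('pics/tz2.png',cv2.resize(t['image'][140:260,165:345],None,fx=4.4,fy=4.4,interpolation=cv2.INTER_CUBIC))
cv2.imwrite('pics/sz.png',cv2.resize(s['image'][90:290,225:425],None,fx=3,fy=3,interpolation=cv2.INTER_CUBIC))
E
```

```text
(no output)
```

View pics/tz.png

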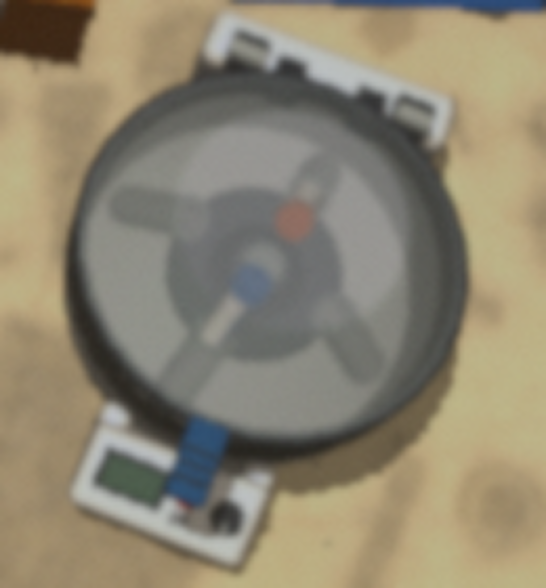

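View pics/tz2.png

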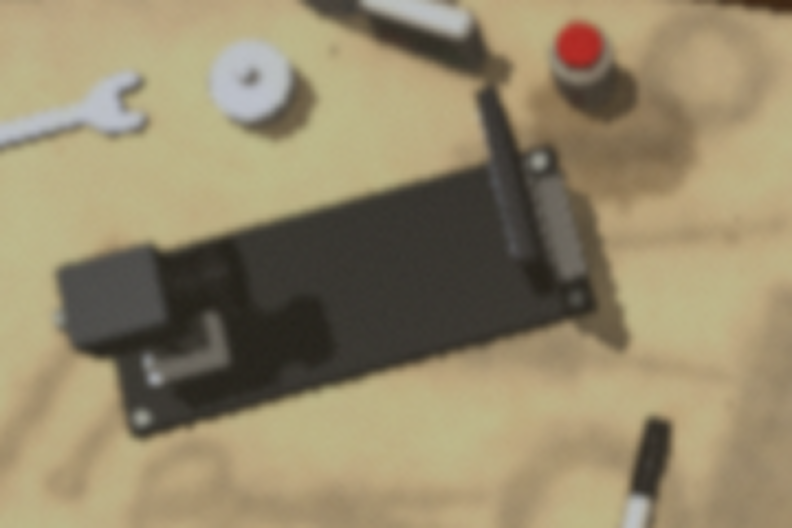

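View pics/sz.png

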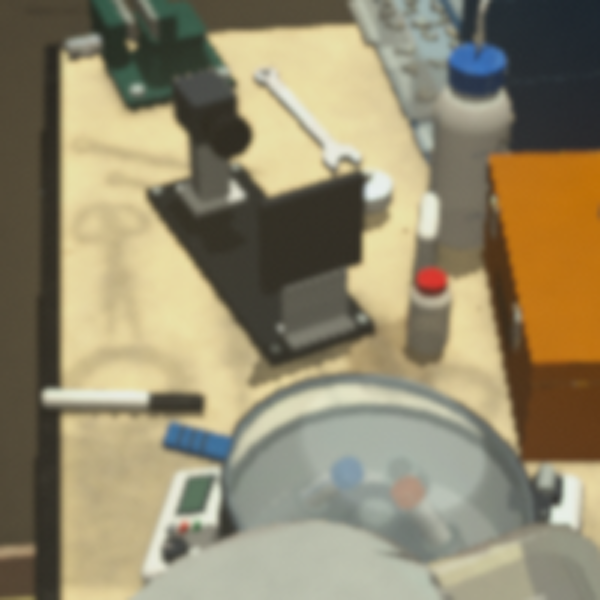

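```bash
cat > m1.py <<'E'
from h import *
import sys
def blobs(f,lo,hi,roi,mn=4):
    x0,y0,x1,y1=roi
    h=cv2.cvtColor(f['image'],cv2.COLOR_BGR2HSV);m=cv2.inRange(h,np.array(lo),np.array(hi));k=np.zeros_like(m);k[y0:y1,x0:x1]=m[y0:y1,x0:x1]
    n,l,st,c=cv2.connectedComponentsWithStats(k)
    return [(c[i].round(2),st[i]) for i in range(1,n) if st[i][4]>=mn]
E
python3 - <<'E'
from m1 import *
t=load('top0');s=load('side0')
print('or t',blobs(t,(0,70,60),(14,255,255),(395,165,430,200)));print('or s',blobs(s,(0,70,60),(14,255,255),(345,240,380,270)))
print('bl t',blobs(t,(100,80,50),(125,255,255),(380,180,420,215)));print('bl s',blobs(s,(100,60,50),(125,255,255),(325,235,350,260)))
print('tab t',blobs(t,(100,80,30),(125,255,255),(370,215,410,255)));print('tab s',blobs(s,(95,100,30),(125,255,255),(275,225,305,250)))
for f,pts in((t,[(410,182),(399,198),(389,240)]),(s,[(361,254),(341,248),(290,237)])):
    for p in pts: print(p,dep(f,*p))
E
```

```text
or t [(array([409.63, 182.23]), array([407, 179,   6,   7,  35], dtype=int32))]
or s [(array([361.23, 252.54]), array([359, 251,   5,   4,  13], dtype=int32))]
bl t []
bl s []
tab t [(array([386.49, 239.02]), array([379, 229,  15,  21, 182], dtype=int32))]
tab s [(array([290.84, 237.02]), array([281, 232,  21,  11, 133], dtype=int32))]
(410, 182) [ 0.56373928 -0.13147685  0.15001891]
(399, 198) [ 0.52489651 -0.10815835  0.15724623]
(389, 240) [ 0.43747868 -0.09603185  0.12878719]
(361, 254) [ 0.5666467  -0.1738069   0.14731974]
(341, 248) [ 0.53051498 -0.15854347  0.15226097]
(290, 237) [ 0.43644845 -0.0961821   0.13011338]
```

```bash
python3 - <<'E'
from m1 import *
t=load('top0');s=load('side0')
def mask(f,lo,hi,roi):
    x0,y0,x1,y1=roi
    h=cv2.cvtColor(f['image'],cv2.COLOR_BGR2HSV);m=cv2.inRange(h,np.array(lo),np.array(hi));k=np.zeros_like(m);k[y0:y1,x0:x1]=m[y0:y1,x0:x1];return k
m=mask(t,(100,80,30),(125,255,255),(370,215,410,255));ms=mask(s,(95,100,30),(125,255,255),(275,225,305,250))
r=cv2.minAreaRect(cv2.findContours(m,0,2)[0][0]);print(r)
P=np.array([onz(t,*p,0.132) for p in cv2.boxPoints(r)]);print(P.round(4))
P2=np.array([onz(s,*p,0.132) for p in cv2.boxPoints(cv2.minAreaRect(cv2.findContours(ms,0,2)[0][0]))]);print(P2.round(4))
v,u=np.nonzero(m);Q=np.array([onz(t,a,b,.132)[:2] for a,b in zip(u,v)]);print('PCA',np.linalg.eigh(np.cov(Q.T)),Q.mean(0))
print(tri(t,(386.49,239.02),s,(290.84,237.02)))
print('or',tri(t,(409.63,182.23),s,(361.23,252.8)))
print('or2',tri(t,(410,182.6),s,(361,254)),'blue',tri(t,(340+251/4.2,130+284/4.2),s,(225+348/3,90+473/3)))
# base plate corners tz2 (/4.4 + (165,140)), z=.012
for q in [(135,435),(590,312),(550,150),]: print('plate',onz(t,165+q[0]/4.4,140+q[1]/4.4,.012))
# depth of camera top, panel top
for q in[(110,290),(505,150),(525,240),(490,95)]: print(q,dep(t,165+q[0]/4.4,140+q[1]/4.4,0))
print('tools lens side', [ (q,dep(s,225+q[0]/3,90+q[1]/3)) for q in [(237,135),(207,88),(310,200),(265,205),(360,180)]])
for q in [(402-340,0)]: pass
# housing circle, control panel corners
for q in[(103,405),(273,478),(240,568),(75,490)]: print('front',onz(t,340+q[0]/4.2,130+q[1]/4.2,.06),dep(t,340+q[0]/4.2,130+q[1]/4.2))
for q in[(218,18),(452,105)]: print('back',onz(t,340+q[0]/4.2,130+q[1]/4.2,.08),dep(t,340+q[0]/4.2,130+q[1]/4.2))
E
```

```text
((386.4411926269531, 239.26470947265625), (10.157358169555664, 19.305707931518555), 19.653823852539062)
[[ 0.4211 -0.0738  0.132 ]
 [ 0.4612 -0.0854  0.132 ]
 [ 0.4555 -0.1063  0.132 ]
 [ 0.4155 -0.0946  0.132 ]]
[[ 0.4165 -0.0978  0.132 ]
 [ 0.4206 -0.0803  0.132 ]
 [ 0.4593 -0.0989  0.132 ]
 [ 0.4547 -0.1161  0.132 ]]
PCA EighResult(eigenvalues=array([3.42369015e-05, 1.47307043e-04]), eigenvectors=array([[-0.29036416, -0.95691622],
       [-0.95691622,  0.29036416]])) [ 0.43879818 -0.09007396]
(array([ 0.43890325, -0.09113629,  0.12484673]), np.float64(0.0013935520131277447))
or (array([ 0.57422933, -0.13823324,  0.11088353]), np.float64(0.0013784004880096215))
or2 (array([ 0.57380543, -0.13950071,  0.10885578]), np.float64(0.0010435036204687626)) blue (array([ 0.53684363, -0.11789062,  0.10916626]), np.float64(0.0005052034737643925))
plate [0.41333242 0.35611143 0.012     ]
plate [0.50390925 0.11092642 0.012     ]
plate [0.5949869  0.14268487 0.012     ]
(110, 290) [0.47410292 0.34001652 0.13299108]
(505, 150) [0.55596577 0.14905935 0.15499951]
(525, 240) [0.51236559 0.13474109 0.
[... 155 characters left out ...]
35519, 0.33914914, 0.12892078])), ((310, 200), array([0.54298588, 0.14166777, 0.14527938])), ((265, 205), array([0.50634209, 0.12827953, 0.15361498])), ((360, 180), array([0.58501803, 0.15870299, 0.14867882]))]
front [ 0.47226156 -0.04762741  0.06      ] [ 0.48075732 -0.05276129  0.00088747]
front [ 0.43963219 -0.14379863  0.06      ] [ 0.44170272 -0.14736412  0.04105965]
front [ 0.38912428 -0.12820405  0.06      ] [ 0.39245322 -0.13840528  0.00062361]
front [ 0.42414139 -0.03544522  0.06      ] [ 0.42618675 -0.03707307  0.03800351]
back [ 0.69606298 -0.09695978  0.08      ] [ 0.70208883 -0.09916361  0.0644642 ]
back [ 0.65627735 -0.23232771  0.08      ] [ 0.66021932 -0.23561431  0.06857457]
```

```bash
cat > g.py <<'E'
from h import *
from scipy.spatial.transform import Rotation as R
def down(yaw,tilt=0,head=0):
    # tool x at yaw (rad) ; tool z straight down then tilted towards heading by tilt
    x=np.array([np.cos(yaw),np.sin(yaw),0]);z=np.array([0,0,-1.]);M=np.c_[x,np.cross(z,x),z]
    ax=np.array([np.sin(head),-np.cos(head),0])  # rotate down->heading
    return R.from_rotvec(tilt*ax)*R.from_matrix(M)
def rel(p,Rg=None,base=None):
    s=manip.state()
    p0=np.array(s['tool_pos']) if base is None else base[0]
    R0=R.from_matrix(rotm(s['tool_rot'])) if base is None else base[1]
    d=R0.inv().apply(np.array(p)-p0)
    w=(R0.inv()*(Rg if Rg is not None else R0)).as_rotvec()
    print('d',d.round(4),'w',w.round(4))
u=np.array([-0.953,0.304,0]);tab=np.array([.435,-.0895,.126]);hinge=tab-.2406*u;hinge[2]=.08
E
python3 - <<'E'
from g import *
Rg=down(np.deg2rad(-107.7))
rel([.22,-.40,.23],Rg); rel([.435,-.0895,.20],Rg)
E
```

```text
d [-0.1739 -0.0736  0.0005] w [4.000e-04 1.900e-03 6.497e-01]
d [-0.3947 -0.38    0.031 ] w [4.000e-04 1.900e-03 6.497e-01]
```

```bash
python3 -m handwheel '[{"dx":-0.058,"dy":-0.025,"az":0.15},{"dx":-0.116,"dy":-0.049,"az":0.3},{"dx":-0.174,"dy":-0.074,"az":0.45},{"dx":-0.21,"dy":-0.122,"dz":0.005,"az":0.6},{"dx":-0.245,"dy":-0.172,"dz":0.01,"az":0.65}]' 80
python3 - <<'E'
from g import *
Rg=down(np.deg2rad(-107.7))
rel([.435,-.0895,.20],Rg)
E
```

```text
d [-0.3947 -0.38    0.031 ] w [4.000e-04 1.900e-03 6.497e-01]invalid input at $[0]: expected keys dx, dy, dz, ax, ay, az
```

All keys needed.

```bash
python3 -m handwheel '[{"dx":-0.058,"dy":-0.025,"dz":0,"ax":0,"ay":0,"az":0.15},{"dx":-0.116,"dy":-0.049,"dz":0,"ax":0,"ay":0,"az":0.3},{"dx":-0.174,"dy":-0.074,"dz":0,"ax":0,"ay":0,"az":0.45},{"dx":-0.21,"dy":-0.122,"dz":0.005,"ax":0,"ay":0,"az":0.6},{"dx":-0.245,"dy":-0.172,"dz":0.01,"ax":0,"ay":0,"az":0.65}]' 80
python3 - <<'E'
from g import *
Rg=down(np.deg2rad(-107.7))
rel([.435,-.0895,.20],Rg); print(manip.state()['joint_pos'])
E
```

```text
time: 0.72
tool_pos: [0.2893, -0.2989, 0.2209]
tool_rot: [0.0, -0.588, 0.809, -0.0]
contact_force: [2.1, 0.2, -0.3]
gripper_width: 0.687
d [-0.2441 -0.0741  0.0209] w [-0.0006 -0.0002 -0.0041]
[-9.81143022e-01 -4.81117879e-01  2.08463026e+00  2.23273053e-04
  1.53743747e+00  9.02694684e-01]
```

```bash
python3 -m handwheel '[{"dx":-0.055,"dy":-0.017,"dz":0.004,"ax":0,"ay":0,"az":0},{"dx":-0.11,"dy":-0.033,"dz":0.008,"ax":0,"ay":0,"az":0},{"dx":-0.165,"dy":-0.05,"dz":0.014,"ax":0,"ay":0,"az":0},{"dx":-0.22,"dy":-0.067,"dz":0.02,"ax":0,"ay":0,"az":0},{"dx":-0.244,"dy":-0.074,"dz":0.021,"ax":0,"ay":0,"az":-0.004}]'
python3 - <<'E'
from g import *
Rg=down(np.deg2rad(-107.7))
rel([.435,-.0895,.107],Rg)
f=grab('side','s1');t=grab('top','t1')
cv2.imwrite('pics/s1z.png',cv2.resize(f['image'][150:300,225:425],None,fx=4,fy=4,interpolation=cv2.INTER_CUBIC))
E
```

```text
time: 1.35
tool_pos: [0.4343, -0.0881, 0.1993]
tool_rot: [-0.0, -0.593, 0.805, 0.001]
contact_force: [0.3, -1.1, 0.7]
gripper_width: 0.681
d [ 0.0012 -0.0013  0.0923] w [0.0016 0.0004 0.0073]
```

View pics/s1z.png

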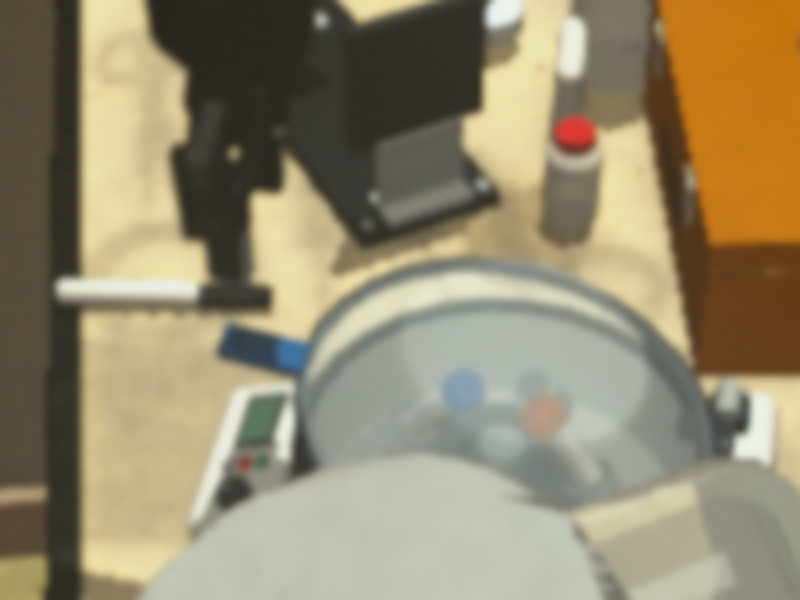

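View pics/t1.png

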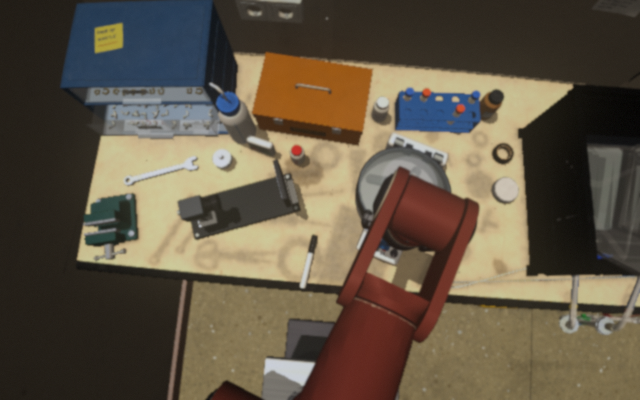

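The side view shows the fingers above the tab (zoom (230,270) over (265,348)), with nothing disturbed. I'll descend and grip.

```bash
python3 -m handwheel '[{"dx":0.001,"dy":-0.001,"dz":0.05,"ax":0,"ay":0,"az":0.007},{"dx":0.001,"dy":-0.001,"dz":0.085,"ax":0,"ay":0,"az":0.007},{"dx":0.001,"dy":-0.001,"dz":0.092,"ax":0,"ay":0,"az":0.007},{"dx":0.001,"dy":-0.001,"dz":0.092,"ax":0,"ay":0,"az":0.007}]'
python3 -m handwheel '[{"dx":0,"dy":0,"dz":0,"ax":0,"ay":0,"az":0},{"dx":0,"dy":0,"dz":0,"ax":0,"ay":0,"az":0},{"dx":0,"dy":0,"dz":0,"ax":0,"ay":0,"az":0},{"dx":0,"dy":0,"dz":0,"ax":0,"ay":0,"az":0}]' 255
python3 - <<'E'
from g import *
f=grab('side','s2')
cv2.imwrite('pics/s2z.png',cv2.resize(f['image'][150:300,225:425],None,fx=4,fy=4,interpolation=cv2.INTER_CUBIC))
E
```

```text
time: 1.95
tool_pos: [0.4345, -0.0926, 0.1088]
tool_rot: [-0.0, -0.588, 0.809, -0.0]
contact_force: [0.7, -0.6, -0.3]
gripper_width: 0.688
time: 2.45
tool_pos: [0.4361, -0.0904, 0.1096]
tool_rot: [0.003, -0.589, 0.808, 0.0]
contact_force: [2.7, 6.8, -0.3]
gripper_width: 0.24
```

View pics/s2z.png

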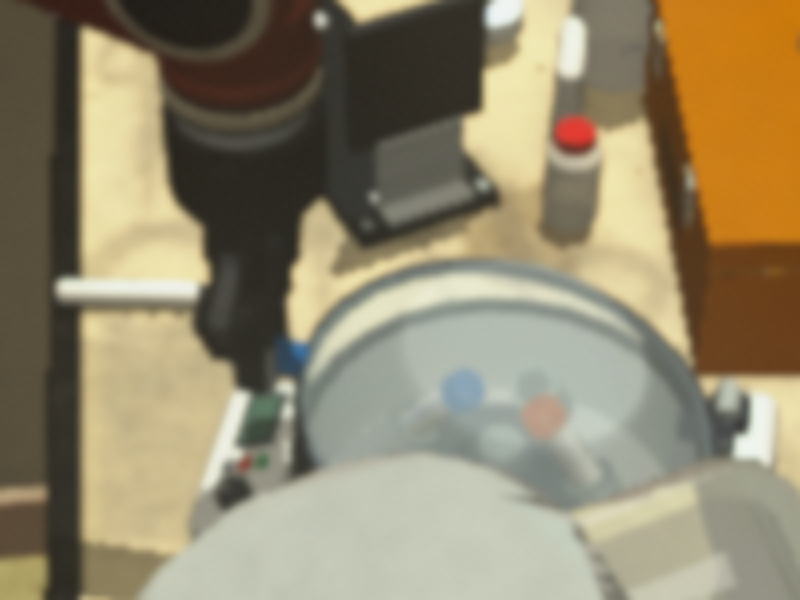

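```bash
python3 - <<'E'
import numpy as np
r=.245;p0=np.arcsin(.047/r)
def pos(th): return np.array([r*(np.cos(p0+th)-np.cos(p0)),-r*(np.sin(p0+th)-np.sin(p0))])
th=[0,.08,.2,.34,.48,.62,.76,.90,1.04,1.18,1.32,1.44,1.54,1.62,1.66]
for i in range(1,15):
    b=th[(i-1)//5*5]
    print(th[i],(pos(th[i])-pos(b)).round(4))
E
```

```text
0.08 [-0.0045 -0.0191]
0.2 [-0.0141 -0.0468]
0.34 [-0.0294 -0.0775]
0.48 [-0.0489 -0.1057]
0.62 [-0.0721 -0.131 ]
0.76 [-0.0265 -0.0218]
0.9 [-0.0557 -0.0396]
1.04 [-0.0872 -0.0532]
1.18 [-0.1203 -0.0623]
1.32 [-0.1542 -0.0666]
1.44 [-0.0294  0.0001]
1.54 [-0.0537  0.0028]
1.62 [-0.0729  0.0067]
1.66 [-0.0824  0.0093]
```

```bash
python3 -m handwheel '[{"dx":0,"dy":-0.0045,"dz":-0.019,"ax":0,"ay":0,"az":0},{"dx":0,"dy":-0.014,"dz":-0.047,"ax":0,"ay":0,"az":0},{"dx":0,"dy":-0.0295,"dz":-0.0775,"ax":0,"ay":0,"az":0},{"dx":0,"dy":-0.049,"dz":-0.1055,"ax":0,"ay":0,"az":0},{"dx":0,"dy":-0.072,"dz":-0.131,"ax":0,"ay":0,"az":0}]'
python3 - <<'E'
from g import *
p=manip.state()['tool_pos'];d=p-np.array([.4361,-.0904,.1096]);print(d@u,d[2],d@[-.304,-.953,0])
f=grab('side','s3')
cv2.imwrite('pics/s3z.png',cv2.resize(f['image'][100:300,225:425],None,fx=3,fy=3,interpolation=cv2.INTER_CUBIC))
E
```

```text
time: 3.12
tool_pos: [0.503, -0.1114, 0.2378]
tool_rot: [0.001, -0.589, 0.808, 0.003]
contact_force: [7.1, 6.0, -14.0]
gripper_width: 0.238
-0.07012882508626823 0.12820171412963427 -0.0003183288245895641
```

View pics/s3z.png

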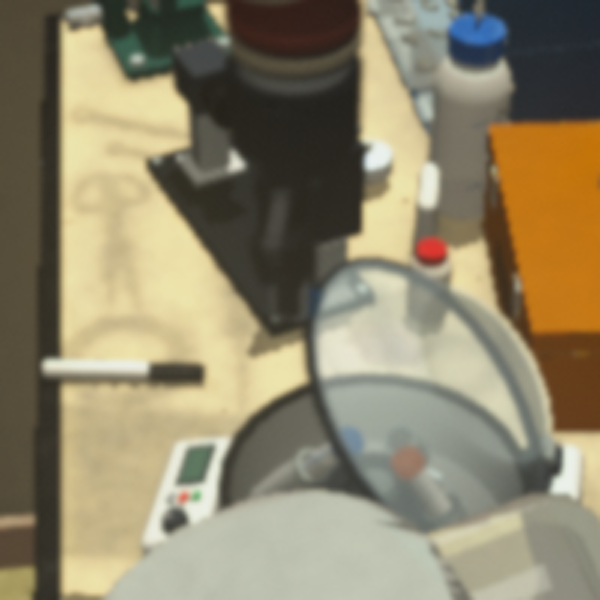

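The lid follows (rim edge at zoom (350,265), tab in the fingers). Continuing.

```bash
python3 -m handwheel '[{"dx":0,"dy":-0.0265,"dz":-0.022,"ax":0,"ay":0,"az":0},{"dx":0,"dy":-0.0555,"dz":-0.0395,"ax":0,"ay":0,"az":0},{"dx":0,"dy":-0.087,"dz":-0.053,"ax":0,"ay":0,"az":0},{"dx":0,"dy":-0.12,"dz":-0.062,"ax":0,"ay":0,"az":0},{"dx":0,"dy":-0.154,"dz":-0.0665,"ax":0,"ay":0,"az":0}]'
python3 -m handwheel '[{"dx":0,"dy":-0.0295,"dz":0,"ax":0,"ay":0,"az":0},{"dx":0,"dy":-0.0535,"dz":0.003,"ax":0,"ay":0,"az":0},{"dx":0,"dy":-0.073,"dz":0.0065,"ax":0,"ay":0,"az":0},{"dx":0,"dy":-0.0815,"dz":0.009,"ax":0,"ay":0,"az":0},{"dx":0,"dy":-0.0815,"dz":0.009,"ax":0,"ay":0,"az":0}]'
python3 - <<'E'
from g import *
p=manip.state()['tool_pos'];d=p-np.array([.4361,-.0904,.1096]);print(d@u,d[2],d@[-.304,-.953,0])
print(np.arctan2(d[2]+.047,.2405+d@u)-.19)
f=grab('side','s4')
cv2.imwrite('pics/s4z.png',cv2.resize(f['image'][60:300,225:465],None,fx=2.5,fy=2.5,interpolation=cv2.INTER_CUBIC))
E
```

```text
time: 3.8
tool_pos: [0.6495, -0.1575, 0.3035]
tool_rot: [0.001, -0.59, 0.808, 0.005]
contact_force: [0.2, 10.1, -11.4]
gripper_width: 0.237
time: 4.42
tool_pos: [0.7272, -0.1865, 0.2967]
tool_rot: [-0.0, -0.589, 0.808, 0.0]
contact_force: [0.3, 0.7, 0.5]
gripper_width: 0.001
-0.30660147849384967 0.18706723259972466 0.0030934681930106247
1.656032688972393
```

View pics/s4z.png

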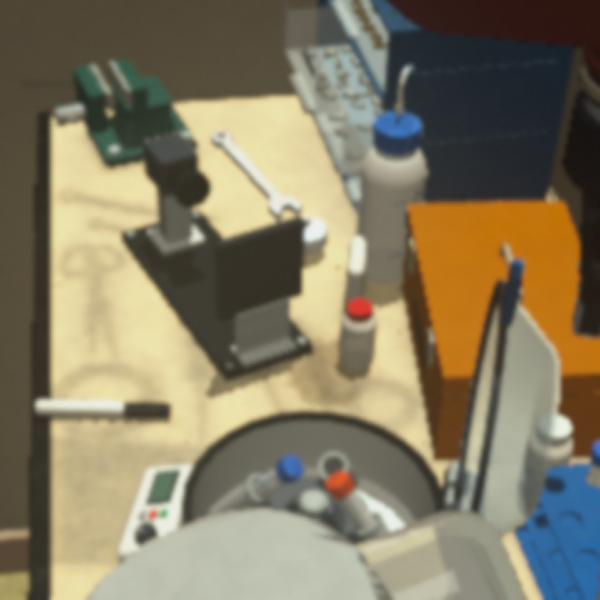

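```bash
python3 - <<'E'
from g import *
f=load('s4');n=np.array([.304,.953,0])
for q in [(517,262),(510,315),(505,320)]:
    d,o=ray(f,225+q[0]/2.5,60+q[1]/2.5)
    p=o+d*((hinge-o)@n)/(d@n);print(p,(p-hinge)@u,p[2], np.hypot((p-hinge)@u,p[2]-.08))
t=grab('top','t4')
cv2.imwrite('pics/t4z.png',cv2.resize(t['image'][80:280,340:540],None,fx=3,fy=3,interpolation=cv2.INTER_CUBIC))
E
```

```text
[ 0.67780281 -0.16695231  0.34387333] -0.014186203216279928 0.3438733332184084 0.2642543932378169
[ 0.67924209 -0.16741143  0.29828968] -0.01569741025963751 0.29828968485150165 0.21885336461070748
[ 0.67661188 -0.16657241  0.29335612] -0.012935758848122496 0.29335611502049297 0.2137479021502073
```

View pics/t4z.png

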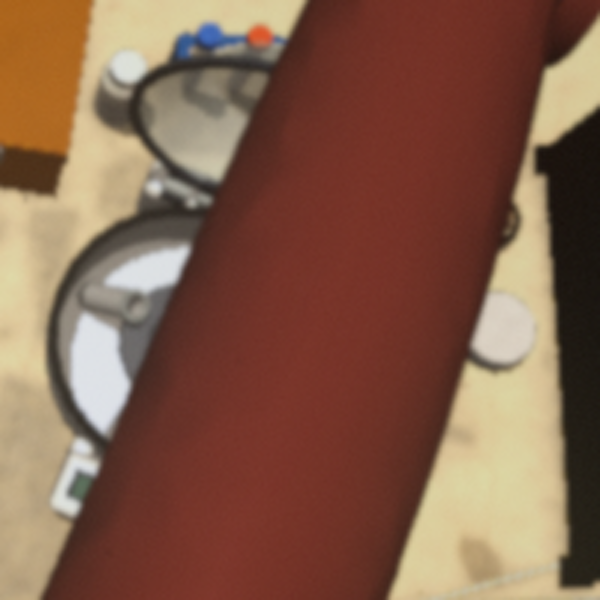

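The tab slipped out near the end: the lid stands at about 1.44 rad, tab tip at zoom (517,262), with the fingers shut behind it. I'll go over the tab and push it to its stop from the front.

```bash
python3 -m handwheel '[{"dx":0,"dy":-0.01,"dz":-0.045,"ax":0,"ay":0,"az":0},{"dx":0,"dy":0,"dz":-0.085,"ax":0,"ay":0,"az":0},{"dx":0,"dy":0.05,"dz":-0.085,"ax":0,"ay":0,"az":0},{"dx":0,"dy":0.1,"dz":-0.085,"ax":0,"ay":0,"az":0},{"dx":0,"dy":0.13,"dz":-0.06,"ax":0,"ay":0,"az":0}]'
python3 -m handwheel '[{"dx":-0.003,"dy":0,"dz":0.05,"ax":0,"ay":0,"az":0},{"dx":-0.003,"dy":-0.04,"dz":0.052,"ax":0,"ay":0,"az":0},{"dx":-0.003,"dy":-0.07,"dz":0.052,"ax":0,"ay":0,"az":0},{"dx":-0.003,"dy":-0.1,"dz":0.052,"ax":0,"ay":0,"az":0}]'
python3 - <<'E'
from g import *
p=manip.state()['tool_pos'];print((p-hinge)@u,(p-hinge)@[.304,.953,0],p[2])
f=grab('side','s5')
cv2.imwrite('pics/s5z.png',cv2.resize(f['image'][60:300,225:465],None,fx=2.5,fy=2.5,interpolation=cv2.INTER_CUBIC))
E
```

```text
time: 5.15
tool_pos: [0.6022, -0.146, 0.3609]
tool_rot: [0.002, -0.589, 0.808, -0.003]
contact_force: [0.1, -0.2, -0.4]
gripper_width: -0.001
time: 5.65
tool_pos: [0.671, -0.165, 0.3036]
tool_rot: [-0.029, -0.588, 0.807, 0.039]
contact_force: [-108.8, 30.3, 23.2]
gripper_width: -0.0
-0.007146778149800657 -0.00018124279260315148 0.30360322932416167
```

View pics/s5z.png

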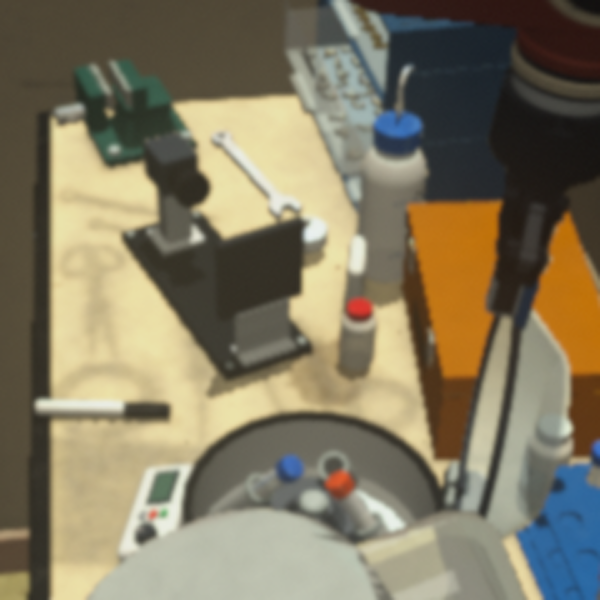

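The lid reached its stop: 115 N at the wrist, more than I meant. I'm backing off at once.

```bash
python3 -m handwheel '[{"dx":0,"dy":0.03,"dz":0,"ax":0,"ay":0,"az":0},{"dx":0,"dy":0.07,"dz":0,"ax":0,"ay":0,"az":0},{"dx":0,"dy":0.13,"dz":-0.01,"ax":0,"ay":0,"az":0},{"dx":0,"dy":0.18,"dz":-0.01,"ax":0,"ay":0,"az":0}]'
python3 - <<'E'
from g import *
f=grab('side','s6');t=grab('top','t6')
cv2.imwrite('pics/s6z.png',cv2.resize(f['image'][60:300,225:465],None,fx=2.5,fy=2.5,interpolation=cv2.INTER_CUBIC))
E
```

```text
time: 6.2
tool_pos: [0.5263, -0.1184, 0.3164]
tool_rot: [0.001, -0.589, 0.808, -0.001]
contact_force: [0.0, 0.5, 0.4]
gripper_width: -0.002
```

View pics/s6z.png

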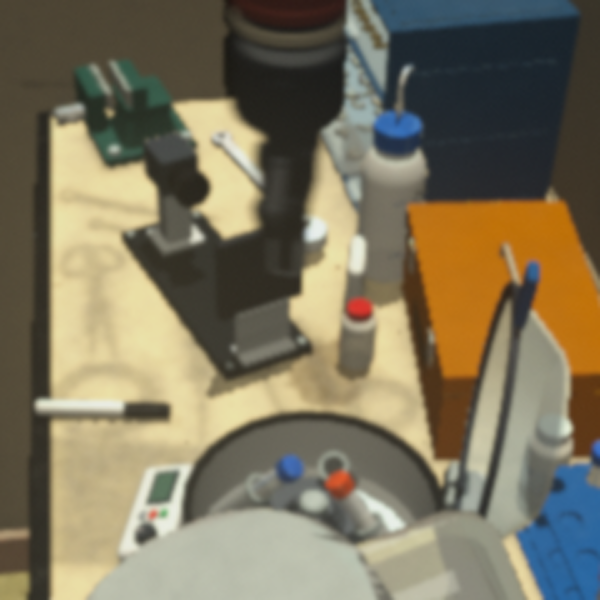

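View pics/t6.png

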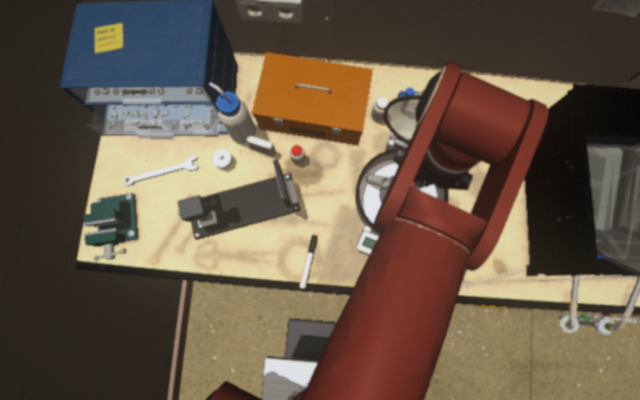

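```bash
python3 - <<'E'
from g import *
f=load('s6');n=np.array([.304,.953,0])
for q in [(533,266),(522,320),(462,500)]:
    d,o=ray(f,225+q[0]/2.5,60+q[1]/2.5)
    p=o+d*((hinge-o)@n)/(d@n);print(p,(p-hinge)@u,p[2])
Rg=down(np.deg2rad(-120))
rel([.45,.06,.31],Rg)
E
```

```text
[ 0.6880606  -0.17022447  0.34210512] -0.024956616672711172 0.34210512386576497
[ 0.68744947 -0.17002953  0.29516706] -0.024314947956069418 0.2951670627106504
[ 0.66820428 -0.16389045  0.10571846] -0.004108000434103675 0.10571845716330952
d [-0.1461  0.1251  0.0052] w [-2.000e-04 -0.000e+00  2.118e-01]
```

```bash
python3 -m handwheel '[{"dx":-0.035,"dy":0.03,"dz":0.001,"ax":0,"ay":0,"az":0.05},{"dx":-0.075,"dy":0.06,"dz":0.002,"ax":0,"ay":0,"az":0.1},{"dx":-0.115,"dy":0.1,"dz":0.003,"ax":0,"ay":0,"az":0.15},{"dx":-0.146,"dy":0.125,"dz":0.005,"ax":0,"ay":0,"az":0.21}]' 105
python3 - <<'E'
from g import *
f=grab('side','s7');t=grab('top','t7')
cv2.imwrite('pics/t7z.png',cv2.resize(t['image'][70:270,340:540],None,fx=3,fy=3,interpolation=cv2.INTER_CUBIC))
cv2.imwrite('pics/s7z.png',cv2.resize(f['image'][110:310,300:500],None,fx=3,fy=3,interpolation=cv2.INTER_CUBIC))
E
```

```text
time: 6.8
tool_pos: [0.4533, 0.0598, 0.3107]
tool_rot: [0.001, -0.5, 0.866, -0.0]
contact_force: [0.8, 0.1, -0.3]
gripper_width: 0.587
```

View pics/t7z.png

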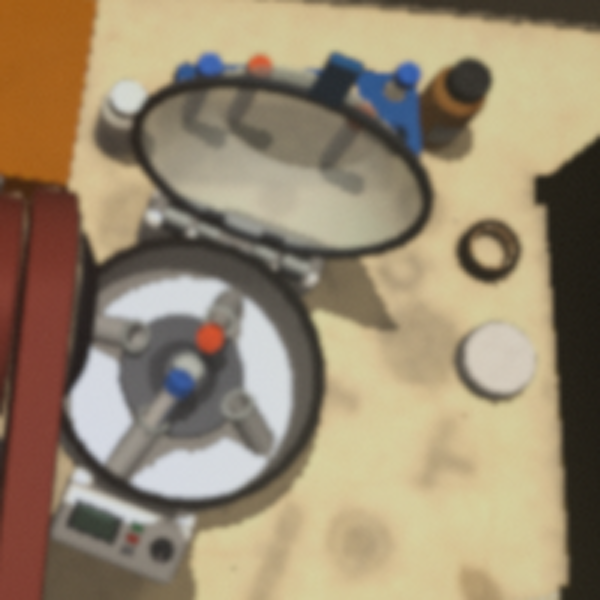

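View pics/s7z.png

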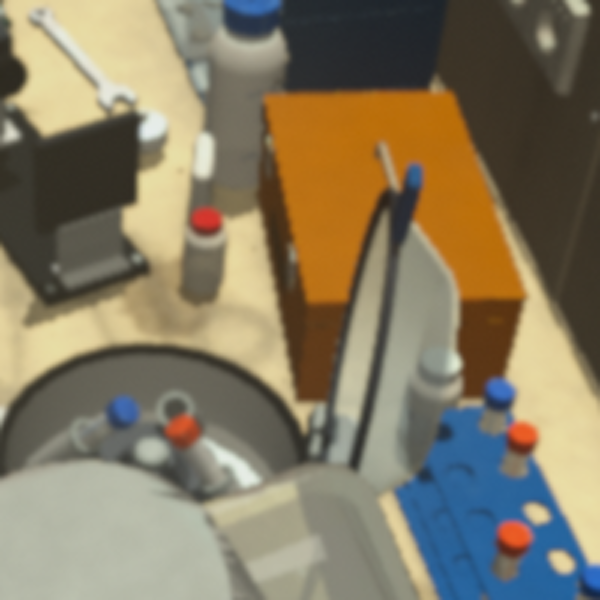

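```bash
python3 - <<'E'
from m1 import *
from g import u,hinge
t=load('t7');s=load('s7')
print(blobs(t,(100,80,20),(125,255,255),(440,82,464,108)),blobs(s,(100,80,20),(125,255,255),(428,155,445,195)))
a=tri(t,(340+343/3,70+76/3),s,(300+409/3,110+205/3));print('tabmid',a,(a[0]-hinge)@u)
for tp,sp in (((347,60),(415,170)),((328,100),(402,240))):
    p,e=tri(t,(340+tp[0]/3,70+tp[1]/3),s,(300+sp[0]/3,110+sp[1]/3));print(p,e,(p-hinge)@u,(p-hinge)@[.304,.953,0])
for q in [(152,215),(310,272),(233,245)]:
    p=onz(t,340+q[0]/3,70+q[1]/3,.08);print('hinge',p,(p-hinge)@u,(p-hinge)@[.304,.953,0],dep(t,340+q[0]/3,70+q[1]/3))
print(hinge)
to=blobs(t,(0,120,80),(12,255,255),(395,165,430,200));so=blobs(s,(0,120,80),(14,255,255),(345,235,380,270))
tb=blobs(t,(100,110,60),(125,255,255),(385,180,412,215));sb=blobs(s,(100,90,50),(125,255,255),(325,235,350,260))
print(to,so,tb,sb)
print('or',tri(t,to[0][0],s,so[0][0]),'bl',tri(t,tb[0][0],s,sb[0][0]))
E
```

```text
[(array([458.06,  94.56]), array([450,  88,  14,  16,  84], dtype=int32))] [(array([437.48, 169.15]), array([436, 166,   4,   8,  27], dtype=int32))]
tabmid (array([ 0.68804114, -0.17383286,  0.32008952]), np.float64(0.0019323625181490852)) -0.026035023526139504
[ 0.68868293 -0.16983685  0.34128445] 0.0003292699226905363 -0.025431862483370416 0.0005585897568864696
[ 0.68657921 -0.17288638  0.29271557] 0.0016104561646808437 -0.024354072679123432 -0.00298713681749605
hinge [ 0.67720327 -0.09490288  0.08      ] 0.008288179891678089 0.0684808515493809 [ 0.6818333  -0.09666189  0.0674032 ]
hinge [ 0.64127837 -0.22232133  0.08      ] 0.0037894009985532276 -0.06387010450825127 [ 0.6446273  -0.22514089  0.06981661]
hinge [ 0.65804029 -0.16031829  0.08      ] 0.0066642207839652775 0.0003144146704325471 [ 0.66190645 -0.16265969  0.06885562]
[ 0.6642918 -0.1626424  0.08     ]
[(array([409.7 , 182.39]), array([405, 178,  10,  10,  76], dtype=int32))] [(array([360.55, 252.88]), array([355, 248,  12,  11,  95], dtype=int32))] [(array([399.23, 197.39]), array([395, 194,   9,   8,  56], dtype=int32))] [(array([340.56, 246.62]), array([336, 242,  10,  10,  79], dtype=int32))]
or (array([ 0.57329999, -0.13836502,  0.11112372]), np.float64(0.0003940114468964688)) bl (array([ 0.53649553, -0.11639755,  0.11086209]), np.float64(0.00025886933690341847))
```

```bash
python3 - <<'E'
from m1 import *
from g import u,hinge
n=np.array([.304,.953,0]);h=hinge+.0055*u
t=load('t7');s=load('s7')
def P(tp,sp,l): 
    p,e=tri(t,(340+tp[0]/3,70+tp[1]/3),s,(300+sp[0]/3,110+sp[1]/3));print(l,p.round(4),round(e,4),'u',((p-h)@u).round(4),'n',((p-h)@n).round(4))
P((127,97),(441,360),'jar')
t0=load('top0');s0=load('side0')
for f,nm in((t0,'t0'),(s0,'s0')):
    c=blobs(f,(0,120,80),(14,255,255),(395,80,475,125) if nm=='t0' else (440,235,510,310));print(nm,c)
    print(nm,blobs(f,(100,90,50),(125,255,255),(395,80,500,125) if nm=='t0' else (430,230,520,320)))
for q in[(427,92),(460,109)]: print(q,dep(t0,*q))
for q in[(473,257),(470,290),(466,241)]: print(q,dep(s0,*q))
print('lid top rim',)
for tp in [(140,130),(160,95),(240,85),(420,180),(425,220)]: print(dep(t,340+tp[0]/3,70+tp[1]/3,0))
E
```

```text
jar [ 0.7758 -0.0695  0.0829] 0.0014 u -0.0835 n 0.1227
t0 [(array([426.21,  91.95]), array([423,  88,   8,   9,  58], dtype=int32)), (array([459.85, 108.52]), array([456, 105,   9,   8,  52], dtype=int32))]
t0 [(array([436.17, 109.55]), array([ 397,   88,   84,   37, 2183], dtype=int32))]
s0 [(array([457.67, 237.76]), array([454, 235,   9,   7,  46], dtype=int32)), (array([473.95, 255.16]), array([469, 250,  11,  11,  86], dtype=int32)), (array([470.74, 289.12]), array([466, 284,  11,  12,  96], dtype=int32))]
s0 [(array([465.89, 240.7 ]), array([462, 236,   9,  10,  71], dtype=int32)), (array([462.08, 285.94]), array([ 431,  246,   76,   74, 2997], dtype=int32))]
(427, 92) [ 0.79600877 -0.17025429  0.11578258]
(460, 109) [ 0.76114073 -0.25035221  0.11385594]
(473, 257) [ 0.79232985 -0.17670803  0.11205903]
(470, 290) [ 0.75939184 -0.25586027  0.11246032]
(466, 241) [ 0.79173513 -0.13421798  0.11382676]
lid top rim
[ 0.70227396 -0.06865606  0.18428505]
[ 0.70502423 -0.07417487  0.23796606]
[ 0.69536495 -0.11872366  0.28275691]
[ 0.65333308 -0.24566793  0.25529253]
[ 0.64284875 -0.26553035  0.21128298]
```

```bash
python3 - <<'E'
from m1 import *
from g import u,hinge
n=np.array([.304,.953,0]);h=hinge+.0055*u
t=load('t7');s=load('s7');s0=load('side0');t0=load('top0')
def q(f,a,w=0):
    p=dep(f,*a,w); 
    if p is not None: print(np.round(a,1),p.round(4),'u',((p-h)@u).round(4),'n',((p-h)@n).round(4))
print('housing rim top');[q(t,(340+a/3,70+b/3)) for a,b in [(320,380),(318,350),(300,310),(290,450),(240,495),(190,503),(120,480),(90,280),(200,243),(150,250)]]
print('side rim');[q(s,(300+a/3,110+b/3)) for a,b in [(150,348),(60,365),(10,420),(230,362),(290,420),(302,450)]]
print('closed lid rim t0');[q(t0,(340+a/4.2,130+b/4.2)) for a,b in [(270,80),(150,110),(80,200),(72,280),(110,380),(280,445),(420,400),(465,280),(440,180),(250,150),(250,350),(380,280),(140,300)]]
print('lid open side s7');[q(s,(300+a/3,110+b/3)) for a,b in [(345,280),(335,350),(380,200),(395,250),(380,340),(365,430),(440,300),(455,320),(350,400)]]
E
```

```text
housing rim top
[446.7 196.7] [ 0.5544 -0.2319  0.0813] u 0.0782 n -0.0994
[446.  186.7] [ 0.5787 -0.2304  0.0791] u 0.0555 n -0.0906
[440.  173.3] [ 0.6096 -0.2152  0.0796] u 0.0306 n -0.0667
[436.7 220. ] [ 0.4979 -0.2105  0.0799] u 0.1385 n -0.0962
[420. 235.] [ 0.4604 -0.1736  0.0789] u 0.1855 n -0.0724
[403.3 237.7] [ 0.4513 -0.1359  0.0781] u 0.2056 n -0.0393
[380. 230.] [ 0.4642 -0.0816  0.0794] u 0.2098 n 0.0164
[370.  163.3] [ 0.4559 -0.0007  0.6153] u 0.2423 n 0.091
[406.7 151. ] [ 0.658  -0.1344  0.0781] u 0.0091 n 0.025
[390.  153.3] [ 0.6521 -0.0965  0.0678] u 0.0262 n 0.0594
side rim
[350. 226.] [ 0.57   -0.0296  0.0806] u 0.1248 n 0.0982
[320.  231.7] [ 0.5028 -0.0397  0.0812] u 0.1858 n 0.068
[303.3 250. ] [ 0.4625 -0.0869  0.0787] u 0.2099 n 0.0108
[376.7 230.7] [ 0.6265 -0.0459  0.0757] u 0.066 n 0.0998
[396.7 250. ] [ 0.6562 -0.1104  0.0791] u 0.018 n 0.0473
[400.7 260. ] [ 0.6576 -0.1406  0.0813] u 0.0076 n 0.0189
closed lid rim t0
[404.3 149. ] [ 0.6563 -0.1255  0.0952] u 0.0134 n 0.033
[375.7 156.2] [ 0.6309 -0.0592  0.1016] u 0.0577 n 0.0885
[359.  177.6] [ 0.5
[... 476 characters left out ...]
12   0.1509] u 0.1729 n -0.0037
[430.5 196.7] [ 0.5341 -0.1758  0.1548] u 0.1146 n -0.0521
[373.3 201.4] [ 0.5178 -0.0567  0.1336] u 0.1663 n 0.0564
lid open side s7
[415.  203.3] [ 0.7187 -0.0046  0.1093] u -0.0093 n 0.1672
[411.7 226.7] [ 0.7125 -0.0237  0.0562] u -0.0092 n 0.1471
[426.7 176.7] [ 0.702  -0.0902  0.255 ] u -0.0195 n 0.0805
[431.7 193.3] [ 0.6798 -0.1836  0.2954] u -0.0267 n -0.0152
[426.7 223.3] [ 0.6602 -0.234   0.2753] u -0.0233 n -0.0693
[421.7 253.3] [ 0.6503 -0.2606  0.2324] u -0.0219 n -0.0976
[446.7 210. ] [ 0.7094 -0.1917  0.2611] u -0.0573 n -0.014
[451.7 216.7] [ 0.7189 -0.1966  0.2487] u -0.0679 n -0.0158
[416.7 243.3] [ 0.6924 -0.1227  0.1075] u -0.0202 n 0.0466
```

The lid rim points lie on a plane leaning 95° (1.66 rad). The lid was already about 0.15 rad ajar at the start, so it is now at its stop, which explains the 115 N. Next is the tube.

```bash
cat >> g.py <<'E'
cap=np.array([.5733,-.1384,.1111]);head=np.deg2rad(-30.9);tl=np.deg2rad(35)
a=np.array([-np.sin(tl)*np.cos(head),-np.sin(tl)*np.sin(head),np.cos(tl)])
Rt=down(head-np.pi/2,tl,head)
E
python3 - <<'E'
from g import *
print(Rt.as_matrix().round(3),a)
t=load('t7');s=load('s7')
for L in(0,-.03,-.045): print((proj(t,cap+L*a)-[340,70])*3,(proj(s,cap+L*a)-[300,110])*3)
rel(cap-.0187*a+.14*a,Rt);rel(cap-.0187*a+.06*a,Rt)
E
```

```text
[[-0.514 -0.703  0.492]
 [-0.858  0.421 -0.295]
 [-0.    -0.574 -0.819]] [-0.49216581  0.29455516  0.81915204]
[209.14837166 336.91913146] [181.3734075  428.78988117]
[214.84363656 327.0195499 ] [203.61268471 461.32952033]
[217.56980522 322.2788676 ] [214.54171838 477.32097058]
d [ 0.1122 -0.1334  0.1   ] w [0.6098 0.008  0.02  ]
d [ 0.1133 -0.1792  0.1656] w [0.6098 0.008  0.02  ]
```

```bash
python3 -m handwheel '[{"dx":0.025,"dy":-0.03,"dz":0.01,"ax":0.14,"ay":0.002,"az":0.005},{"dx":0.05,"dy":-0.06,"dz":0.03,"ax":0.28,"ay":0.004,"az":0.01},{"dx":0.075,"dy":-0.09,"dz":0.055,"ax":0.42,"ay":0.006,"az":0.015},{"dx":0.1,"dy":-0.12,"dz":0.085,"ax":0.56,"ay":0.008,"az":0.02},{"dx":0.112,"dy":-0.133,"dz":0.1,"ax":0.61,"ay":0.008,"az":0.02}]'
python3 -m handwheel '[{"dx":0,"dy":0,"dz":0.03,"ax":0,"ay":0,"az":0},{"dx":0,"dy":0,"dz":0.06,"ax":0,"ay":0,"az":0},{"dx":0,"dy":0,"dz":0.06,"ax":0,"ay":0,"az":0}]'
python3 - <<'E'
from g import *
rel(cap-.0187*a,Rt)
f=grab('side','s8');t=grab('top','t8')
cv2.imwrite('pics/t8z.png',cv2.resize(t['image'][90:290,340:540],None,fx=3,fy=3,interpolation=cv2.INTER_CUBIC))
cv2.imwrite('pics/s8z.png',cv2.resize(f['image'][110:310,260:460],None,fx=3,fy=3,interpolation=cv2.INTER_CUBIC))
E
```

```text
time: 7.52
tool_pos: [0.5122, -0.1068, 0.2071]
tool_rot: [0.146, -0.469, 0.831, -0.262]
contact_force: [-0.2, 1.1, -0.0]
gripper_width: 0.589
time: 7.9
tool_pos: [0.5418, -0.1239, 0.1581]
tool_rot: [0.145, -0.469, 0.831, -0.261]
contact_force: [1.3, -0.1, 0.7]
gripper_width: 0.591
d [-0.0042 -0.0017  0.0769] w [ 0.0056 -0.006  -0.0024]
```

View pics/t8z.png

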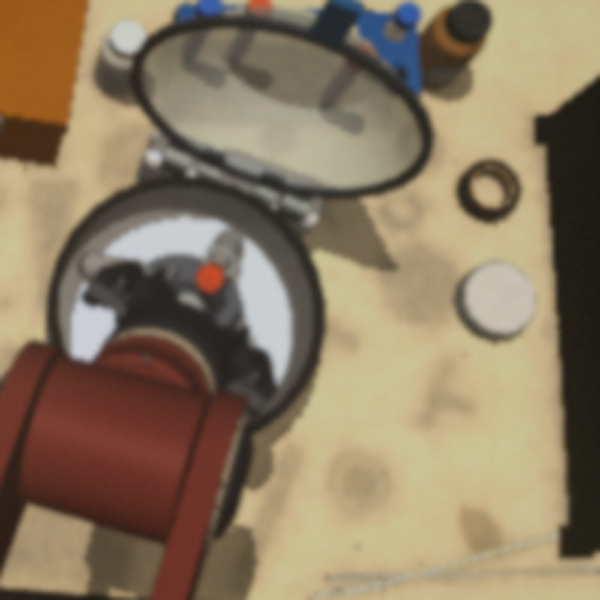

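View pics/s8z.png

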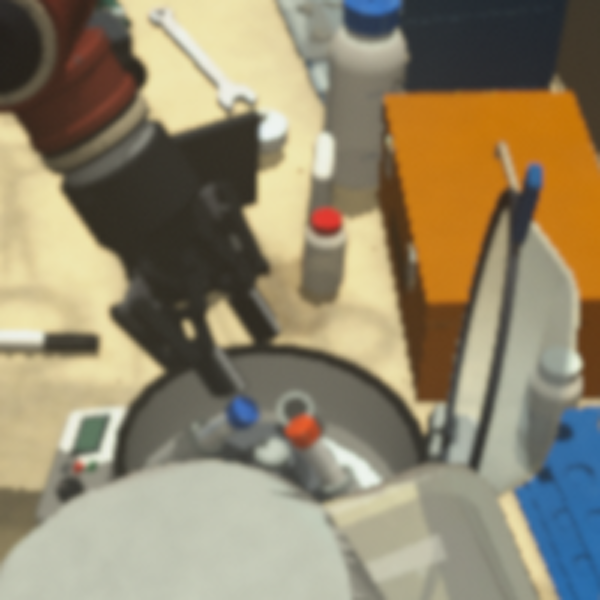

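The orange cap (top zoom (210,278)) sits between the fingers' paths, and the blue cap is clear beside the near finger. I'll go down the tube axis and grip.

```bash
python3 -m handwheel '[{"dx":-0.004,"dy":-0.002,"dz":0.03,"ax":0.003,"ay":-0.003,"az":0},{"dx":-0.004,"dy":-0.002,"dz":0.055,"ax":0.005,"ay":-0.005,"az":0},{"dx":-0.004,"dy":-0.002,"dz":0.072,"ax":0.005,"ay":-0.005,"az":0},{"dx":-0.004,"dy":-0.002,"dz":0.075,"ax":0.005,"ay":-0.005,"az":0}]'
python3 - <<'E'
from g import *
rel(cap-.0187*a,Rt)
f=grab('side','s9')
cv2.imwrite('pics/s9z.png',cv2.resize(f['image'][160:300,280:420],None,fx=4,fy=4,interpolation=cv2.INTER_CUBIC))
E
```

```text
time: 8.5
tool_pos: [0.5834, -0.1429, 0.101]
tool_rot: [0.15, -0.469, 0.829, -0.263]
contact_force: [0.8, -0.1, 0.2]
gripper_width: 0.583
d [0.0014 0.0032 0.0041] w [-0.0047  0.0013 -0.0022]
```

View pics/s9z.png

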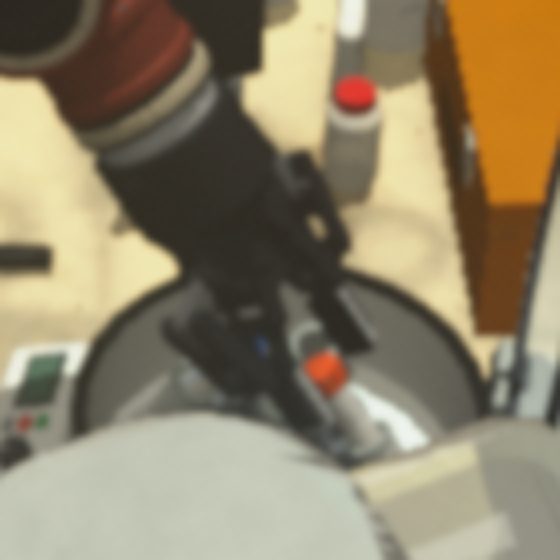

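The cap (zoom (323,372)) lies between the two fingertips. Closing with a small correction.

```bash
python3 -m handwheel '[{"dx":0.001,"dy":0.002,"dz":0.003,"ax":0,"ay":0,"az":0},{"dx":0.001,"dy":0.002,"dz":0.003,"ax":0,"ay":0,"az":0},{"dx":0.001,"dy":0.002,"dz":0.003,"ax":0,"ay":0,"az":0},{"dx":0.001,"dy":0.002,"dz":0.003,"ax":0,"ay":0,"az":0}]' 255
python3 - <<'E'
from g import *
rel(cap-.0187*a,Rt)
f=grab('side','s10')
cv2.imwrite('pics/s10z.png',cv2.resize(f['image'][160:300,280:420],None,fx=4,fy=4,interpolation=cv2.INTER_CUBIC))
E
```

```text
time: 9.05
tool_pos: [0.5832, -0.1437, 0.0979]
tool_rot: [0.151, -0.469, 0.829, -0.263]
contact_force: [-5.0, 2.2, 6.2]
gripper_width: 0.217
d [0.0006 0.0016 0.0015] w [-0.0058  0.0017 -0.0024]
```

View pics/s10z.png

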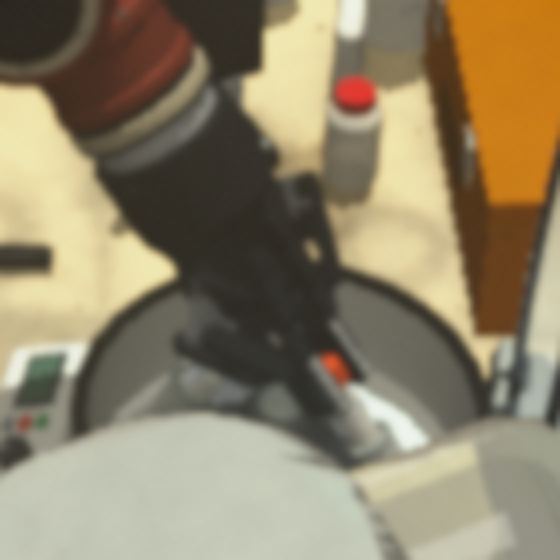

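Gripped on the cap (width 0.217, consistent with 21 mm as the tab's 22 mm read 0.238). Drawing it out along its axis.

```bash
python3 -m handwheel '[{"dx":0,"dy":0,"dz":-0.012,"ax":0,"ay":0,"az":0},{"dx":0,"dy":0,"dz":-0.03,"ax":0,"ay":0,"az":0},{"dx":0,"dy":0,"dz":-0.052,"ax":0,"ay":0,"az":0},{"dx":0,"dy":0,"dz":-0.076,"ax":0,"ay":0,"az":0},{"dx":0,"dy":0,"dz":-0.1,"ax":0,"ay":0,"az":0}]'
python3 - <<'E'
from g import *
f=grab('side','s11')
cv2.imwrite('pics/s11z.png',cv2.resize(f['image'][110:300,240:430],None,fx=3,fy=3,interpolation=cv2.INTER_CUBIC))
E
```

```text
time: 9.72
tool_pos: [0.5322, -0.1136, 0.1789]
tool_rot: [0.15, -0.469, 0.83, -0.263]
contact_force: [0.1, -0.4, -0.3]
gripper_width: 0.218
```

View pics/s11z.png

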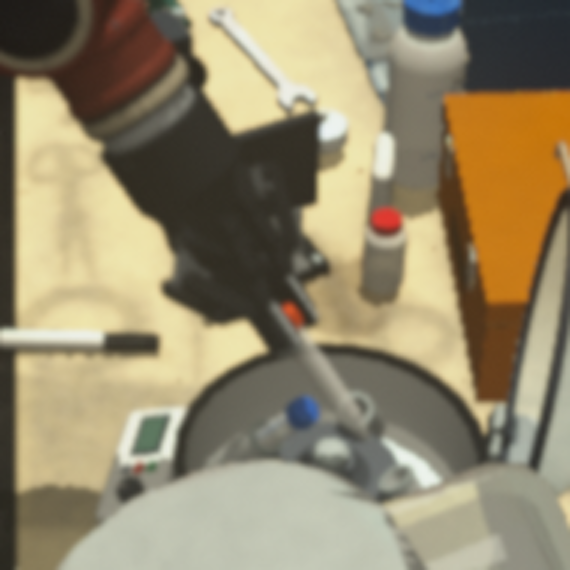

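```bash
python3 - <<'E'
from m1 import *
from g import rel,down
s=load('side0');t=load('top0')
xs=np.array([.943,.334,0]);ys=np.array([-.334,.943,0])
def cloud(f,x0,y0,x1,y1):
    return np.array([(lambda p:[u,v,*p])(dep(f,u,v,0)) for v in range(y0,y1) for u in range(x0,x1) if f['z_map'][v,u]>0])
o=np.array([.5204,.2206,0])
for nm,f,roi in(('s',s,(275,110,350,215)),('t',t,(175,155,305,240))):
    C=cloud(f,*roi);P=C[:,2:]-o;X=P@xs;Y=P@ys;Z=C[:,4]
    cv2.imwrite
    # panel pts
    m=(Z>.1)&(Z<.16)&(np.abs(X)<.05)&(Y<-.05)&(Y>-.1)
    print(nm,'panel',m.sum(),'X',np.percentile(X[m],[1,50,99]).round(4),'Y',np.percentile(Y[m],[1,10,50,90,99]).round(4),'Z',np.percentile(Z[m],[1,99]).round(4), 'fit Y vs X',np.polyfit(X[m],Y[m],1).round(4))
    m=(Z>.08)&(Z<.145)&(np.abs(X)<.06)&(Y>.05)&(Y<.2)
    print(nm,'cam',m.sum(),'X',np.percentile(X[m],[1,50,99]).round(4),'Y',np.percentile(Y[m],[1,10,50,90,99]).round(4),'Z',np.percentile(Z[m],[1,99]).round(4))
    mm=m&(Y<.085);print(np.c_[C[mm][:,:2],X[mm],Y[mm],Z[mm]].round(3)[:60])
    m=(Z>.006)&(Z<.018)&(np.abs(X)<.07)&(Y>-.16)&(Y<.2)
    print(nm,'plate X',np.percentile(X[m],[1,99]).round(4),'Y',np.percentile(Y[m],[1,99]).round(4))
E
```

```text
s panel 756 X [-0.0482 -0.0051  0.0422] Y [-0.0848 -0.0835 -0.0813 -0.0777 -0.0712] Z [0.1005 0.1577] fit Y vs X [ 0.0121 -0.0807]
s cam 543 X [-0.0297 -0.0136  0.014 ] Y [0.0676 0.0707 0.1056 0.1423 0.1532] Z [0.0866 0.1327]
[[ 3.00e+02  1.28e+02 -5.00e-03  8.40e-02  1.27e-01]
 [ 3.01e+02  1.28e+02 -2.00e-03  8.30e-02  1.27e-01]
 [ 3.02e+02  1.28e+02  1.00e-03  8.50e-02  1.25e-01]
 [ 3.03e+02  1.28e+02  3.00e-03  8.30e-02  1.26e-01]
 [ 2.98e+02  1.29e+02 -1.10e-02  8.30e-02  1.26e-01]
 [ 2.99e+02  1.29e+02 -1.00e-02  7.80e-02  1.29e-01]
 [ 3.00e+02  1.29e+02 -8.00e-03  7.60e-02  1.30e-01]
 [ 3.01e+02  1.29e+02 -5.00e-03  7.60e-02  1.30e-01]
 [ 3.02e+02  1.29e+02 -3.00e-03  7.40e-02  1.30e-01]
 [ 3.03e+02  1.29e+02  0.00e+00  7.60e-02  1.28e-01]
 [ 3.04e+02  1.29e+02  4.00e-03  7.70e-02  1.26e-01]
 [ 3.05e+02  1.29e+02  9.00e-03  8.20e-02  1.21e-01]
 [ 2.96e+02  1.30e+02 -1.60e-02  8.30e-02  1.25e-01]
 [ 2.97e+02  1.30e+02 -1.60e-02  7.80e-02  1.28e-01]
 [ 2.98e+02  1.30e+02 -1.30e-02  7.80e-02  1.27e-01]
 [ 2.99e+02  1.30e+02 -1.00e-02  7.90e-02  1.26e-01]
 [ 3.00e+02  1.30e+02 -7.0
[... 5107 characters left out ...]
e-02  1.24e-01]
 [ 2.18e+02  1.98e+02  2.00e-03  6.80e-02  1.17e-01]
 [ 2.19e+02  1.98e+02  5.00e-03  6.80e-02  1.05e-01]
 [ 2.10e+02  1.99e+02  2.00e-03  8.40e-02  1.27e-01]
 [ 2.11e+02  1.99e+02  1.00e-03  8.10e-02  1.28e-01]
 [ 2.12e+02  1.99e+02 -1.00e-03  7.80e-02  1.31e-01]
 [ 2.13e+02  1.99e+02 -1.00e-03  7.60e-02  1.30e-01]
 [ 2.14e+02  1.99e+02 -2.00e-03  7.40e-02  1.32e-01]
 [ 2.15e+02  1.99e+02 -1.00e-03  7.30e-02  1.28e-01]
 [ 2.16e+02  1.99e+02 -2.00e-03  7.00e-02  1.28e-01]
 [ 2.17e+02  1.99e+02 -2.00e-03  6.80e-02  1.28e-01]
 [ 2.18e+02  1.99e+02 -1.00e-03  6.80e-02  1.20e-01]
 [ 2.19e+02  1.99e+02  2.00e-03  6.80e-02  1.07e-01]]
t plate X [-0.053   0.0476] Y [-0.099   0.1648]
```

```bash
python3 - <<'E'
from g import *
Rf=down(np.deg2rad(-100))
Rh=down(np.deg2rad(-120.9))
rel([.53,-.11,.23]);rel([.53,-.08,.29],Rh); rel([.5176,.0,.29],Rf)
s=manip.state();R0=R.from_matrix(rotm(s['tool_rot']));print(R0.inv().apply([0,0,1.]).round(3),R0.inv().apply([0,1,0.]).round(3),s['joint_pos'])
E
```

```text
d [-0.0016 -0.0242 -0.0413] w [0. 0. 0.]
d [-0.0275 -0.0464 -0.099 ] w [-0.6192  0.0036 -0.0017]
d [-0.0898 -0.0041 -0.1289] w [-0.613  -0.1093 -0.3547]
[-0.004 -0.58  -0.814] [-0.858  0.42  -0.296] [-0.2672688  -0.47174643  2.23038654 -0.21677793  0.79249418  1.9501526 ]
```

```bash
python3 -m handwheel '[{"dx":0,"dy":-0.015,"dz":-0.03,"ax":0,"ay":0,"az":0},{"dx":-0.002,"dy":-0.03,"dz":-0.06,"ax":-0.14,"ay":0,"az":0},{"dx":-0.01,"dy":-0.04,"dz":-0.085,"ax":-0.29,"ay":0,"az":0},{"dx":-0.02,"dy":-0.045,"dz":-0.095,"ax":-0.44,"ay":0.002,"az":0},{"dx":-0.0275,"dy":-0.0465,"dz":-0.099,"ax":-0.59,"ay":0.003,"az":-0.002}]'
python3 - <<'E'
from g import *
Rf=down(np.deg2rad(-100))
rel([.5176,.218,.29],Rf)
E
```

```text
time: 10.4
tool_pos: [0.5314, -0.0806, 0.2881]
tool_rot: [0.006, -0.493, 0.87, -0.01]
contact_force: [0.6, -0.1, -0.3]
gripper_width: 0.224
d [-0.2492  0.165  -0.0058] w [-0.0231 -0.0042 -0.3644]
```

```bash
python3 -m handwheel '[{"dx":-0.025,"dy":0.017,"dz":-0.001,"ax":-0.01,"ay":-0.002,"az":-0.04},{"dx":-0.065,"dy":0.043,"dz":-0.002,"ax":-0.015,"ay":-0.003,"az":-0.1},{"dx":-0.11,"dy":0.073,"dz":-0.003,"ax":-0.02,"ay":-0.004,"az":-0.18},{"dx":-0.155,"dy":0.103,"dz":-0.004,"ax":-0.023,"ay":-0.004,"az":-0.25},{"dx":-0.195,"dy":0.129,"dz":-0.005,"ax":-0.023,"ay":-0.004,"az":-0.32}]'
python3 - <<'E'
from g import *
rel([.5176,.218,.29],down(np.deg2rad(-100)))
E
```

```text
time: 11.02
tool_pos: [0.5197, 0.1545, 0.2873]
tool_rot: [-0.0, -0.626, 0.779, -0.001]
contact_force: [0.5, 0.1, -0.4]
gripper_width: 0.218
d [-0.0615  0.0157 -0.0028] w [-0.0014 -0.0012 -0.0422]
```

```bash
python3 -m handwheel '[{"dx":-0.025,"dy":0.006,"dz":-0.001,"ax":0,"ay":0,"az":-0.02},{"dx":-0.048,"dy":0.012,"dz":-0.002,"ax":0,"ay":0,"az":-0.04},{"dx":-0.0615,"dy":0.0155,"dz":-0.003,"ax":0,"ay":0,"az":-0.042},{"dx":-0.0615,"dy":0.0155,"dz":-0.003,"ax":0,"ay":0,"az":-0.042}]'
python3 - <<'E'
from g import *
s=manip.state();print(s['tool_pos'],rotm(s['tool_rot'])[:,2])
f=grab('side','s12');t=grab('top','t12')
cv2.imwrite('pics/t12z.png',cv2.resize(t['image'][120:270,150:350],None,fx=4,fy=4,interpolation=cv2.INTER_CUBIC))
cv2.imwrite('pics/s12z.png',cv2.resize(f['image'][20:220,210:410],None,fx=3,fy=3,interpolation=cv2.INTER_CUBIC))
E
```

```text
time: 11.52
tool_pos: [0.5183, 0.2165, 0.2904]
tool_rot: [-0.0, -0.642, 0.767, -0.001]
contact_force: [0.9, -0.7, 0.4]
gripper_width: 0.224
[0.51826496 0.2164933  0.29039556] [ 9.76008462e-04 -1.80226349e-03 -9.99997900e-01]
```

View pics/t12z.png

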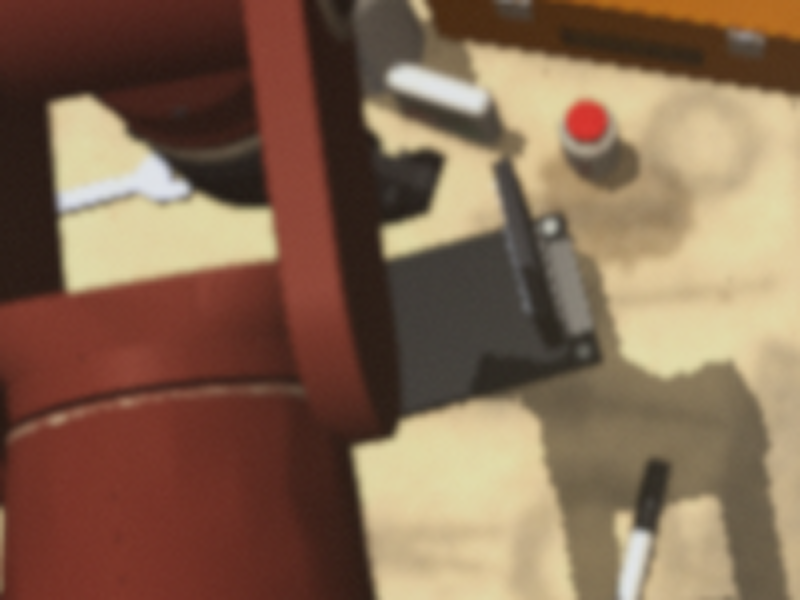

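View pics/s12z.png

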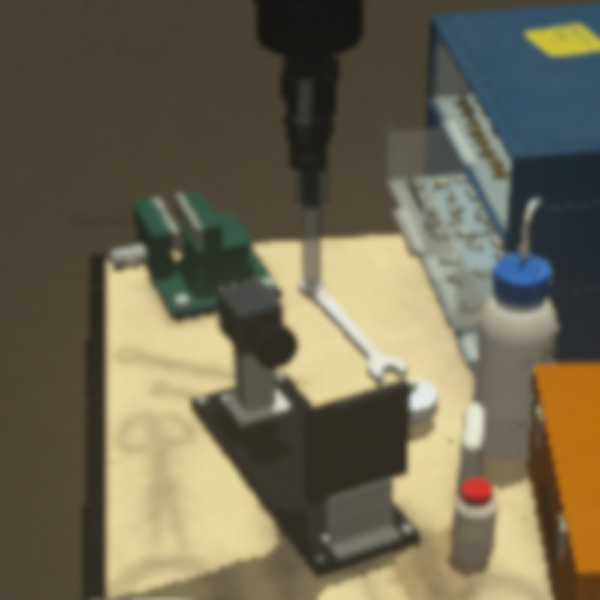

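```bash
python3 - <<'E'
from g import *
f=load('s12');p=np.array([.5183,.2165,.2904]);z=np.array([.001,-.0018,-1])
for L in(.0,.02,.04,.06,.0768,.0868):
    q=proj(f,p+z*L);print(L,((q-[210,20])*3).round(1),dep(f,round(q[0]),round(q[1]),1),p+z*L)
cv2.imwrite('pics/s12t.png',cv2.resize(f['image'][60:130,290:340],None,fx=8,fy=8,interpolation=cv2.INTER_CUBIC))
E
```

```text
0.0 [311. 199.] [0.51706657 0.19439306 0.30331123] [0.5183 0.2165 0.2904]
0.02 [311.5 222.4] [0.51818826 0.21035654 0.27423143] [0.51832  0.216464 0.2704  ]
0.04 [311.9 245.4] [0.51777934 0.20968006 0.2538516 ] [0.51834  0.216428 0.2504  ]
0.06 [312.4 267.9] [0.51740742 0.20900659 0.23568823] [0.51836  0.216392 0.2304  ]
0.0768 [312.8 286.3] [0.51721499 0.20988605 0.2189201 ] [0.5183768  0.21636176 0.2136    ]
0.0868 [313.  297.2] [0.51729688 0.21284051 0.20605798] [0.5183868  0.21634376 0.2036    ]
```

View pics/s12t.png

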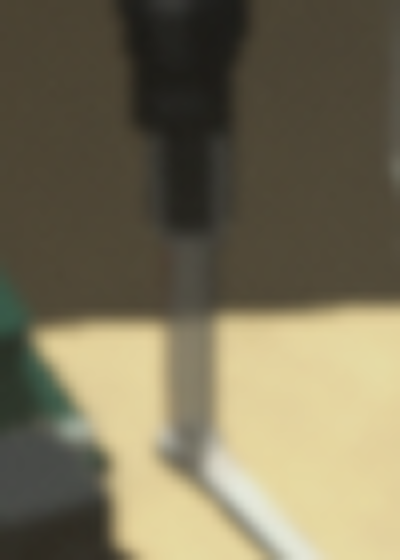

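```bash
python3 - <<'E'
from g import *
f=load('s12');p=np.array([.5183,.2165,.2904]);z=np.array([.001,-.0018,-1])
for v in range(108,124):
    print(v,f['z_map'][v,310:319].round(3), end=' ')
    d,o=ray(f,314,v);k=(0.2165-o[1])/d[1];print((o+k*d).round(4))
E
```

```text
108 [1.173 1.168 1.168 1.166 1.17  1.17  1.174 1.627 1.623] [0.5181 0.2165 0.2338]
109 [1.176 1.17  1.17  1.169 1.167 1.173 1.174 1.619 1.62 ] [0.5181 0.2165 0.2311]
110 [1.175 1.175 1.172 1.17  1.171 1.175 1.175 1.613 1.612] [0.518  0.2165 0.2284]
111 [1.179 1.169 1.176 1.174 1.174 1.176 1.181 1.613 1.613] [0.518  0.2165 0.2257]
112 [1.18  1.18  1.174 1.172 1.174 1.177 1.179 1.609 1.604] [0.5179 0.2165 0.223 ]
113 [1.588 1.182 1.179 1.176 1.171 1.176 1.18  1.608 1.604] [0.5179 0.2165 0.2203]
114 [1.576 1.177 1.174 1.176 1.175 1.183 1.183 1.594 1.596] [0.5179 0.2165 0.2175]
115 [1.578 1.182 1.184 1.179 1.182 1.186 1.577 1.581 1.597] [0.5178 0.2165 0.2148]
116 [1.573 1.189 1.183 1.183 1.177 1.182 1.569 1.587 1.588] [0.5178 0.2165 0.212 ]
117 [1.582 1.577 1.187 1.189 1.186 1.186 1.566 1.564 1.585] [0.5177 0.2165 0.2093]
118 [1.577 1.578 1.192 1.19  1.19  1.195 1.561 1.566 1.564] [0.5177 0.2165 0.2065]
119 [1.573 1.577 1.196 1.193 1.193 1.559 1.56  1.569 1.559] [0.5176 0.2165 0.2037]
120 [1.574 1.57  1.577 1.192 1.199 1.558 1.559 1.555 1.559] [0.5176 0.2165 0.2009]
121 [1.565 1.573 1.566 1.565 1.568 1.56  1.558 1.554 1.551] [0.5175 0.2165 0.1982]
122 [1.564 1.561 1.561 1.56  1.559 1.57  1.554 1.548 1.548] [0.5175 0.2165 0.1954]
123 [1.56  1.557 1.554 1.564 1.558 1.564 1.56  1.55  1.541] [0.5174 0.2165 0.1925]
```

Side view and depth show the tube hanging plumb, its end about 90 mm beyond the TCP (row 120.5). Lowering to TCP z = 0.189.

```bash
python3 -m handwheel '[{"dx":-0.001,"dy":0,"dz":0.02,"ax":0,"ay":0,"az":0},{"dx":-0.001,"dy":0,"dz":0.05,"ax":0,"ay":0,"az":0},{"dx":-0.001,"dy":0,"dz":0.08,"ax":0,"ay":0,"az":0},{"dx":-0.001,"dy":0,"dz":0.097,"ax":0,"ay":0,"az":0},{"dx":-0.001,"dy":0,"dz":0.1015,"ax":0,"ay":0,"az":0}]'
python3 -m handwheel '[{"dx":0,"dy":0,"dz":0,"ax":0,"ay":0,"az":0},{"dx":0,"dy":0,"dz":0,"ax":0,"ay":0,"az":0},{"dx":0,"dy":0,"dz":0,"ax":0,"ay":0,"az":0}]'
python3 - <<'E'
from g import *
s=manip.state();print(s['tool_pos'],rotm(s['tool_rot'])[:,2])
f=grab('side','s13');t=grab('top','t13')
cv2.imwrite('pics/s13z.png',cv2.resize(f['image'][40:240,210:410],None,fx=3,fy=3,interpolation=cv2.INTER_CUBIC))
for v in range(140,172,2): print(v,f['z_map'][v,306:322].round(3))
E
```

```text
time: 12.25
tool_pos: [0.5178, 0.2164, 0.1871]
tool_rot: [-0.001, -0.641, 0.767, -0.0]
contact_force: [-0.0, 0.3, -0.4]
gripper_width: 0.216
time: 12.62
tool_pos: [0.5193, 0.2172, 0.1903]
tool_rot: [0.001, -0.642, 0.767, -0.001]
contact_force: [0.2, -1.2, -0.7]
gripper_width: 0.219
[0.51929856 0.21716499 0.19033215] [ 3.18300255e-03 -9.08737179e-04 -9.99994521e-01]
140 [1.484 1.49  1.485 1.486 1.49  1.484 1.229 1.232 1.232 1.231 1.231 1.237
 1.482 1.487 1.492 1.486]
142 [1.481 1.483 1.481 1.478 1.482 1.48  1.239 1.234 1.232 1.233 1.235 1.238
 1.476 1.477 1.478 1.481]
144 [1.468 1.472 1.471 1.482 1.477 1.473 0.    1.238 1.239 1.242 1.24  1.243
 1.475 1.47  1.471 1.471]
146 [1.443 1.47  1.463 1.464 1.462 1.466 1.246 1.239 1.244 1.242 1.246 1.245
 1.467 1.465 1.463 1.462]
148 [1.435 1.433 1.435 1.461 1.462 1.455 1.25  1.246 1.25  1.248 1.248 1.249
 1.462 1.457 1.455 1.456]
150 [1.433 1.429 1.433 1.437 1.424 1.448 1.448 1.256 1.253 1.257 1.261 1.454
 1.451 1.443 1.45  1.446]
152 [1.419 1.423 1.421 1.421 1.421 1.42  1.44  1.267 1.26  1.26  1.446 1.439
 1.443 1.444 1.442 1.437]
154 [1.42  
[... 215 characters left out ...]
   1.404 1.403 1.163 1.164 1.168 1.168 1.167 1.166 1.167
 1.169 1.169 1.173 1.179]
160 [1.393 1.397 1.398 1.397 1.396 1.168 1.166 1.168 1.168 1.171 1.175 1.174
 1.173 1.176 1.178 1.18 ]
162 [1.389 1.389 0.    1.39  1.39  1.176 1.17  1.169 1.169 1.176 1.173 1.177
 1.181 1.181 1.182 1.182]
164 [1.382 1.379 1.382 1.381 1.377 1.18  1.176 1.176 1.178 1.174 1.178 1.186
 1.181 1.184 1.181 1.185]
166 [1.373 1.373 1.371 1.385 1.374 1.189 1.181 1.179 1.178 1.184 1.188 1.185
 1.181 1.192 0.    1.191]
168 [1.368 1.367 1.371 1.367 1.368 1.188 1.187 1.186 1.186 1.186 1.185 1.191
 1.192 1.197 1.195 1.196]
170 [1.362 1.362 1.361 1.364 1.36  0.    1.187 1.188 1.189 1.19  1.19  1.193
 1.195 1.195 1.2   1.203]
```

View pics/s13z.png

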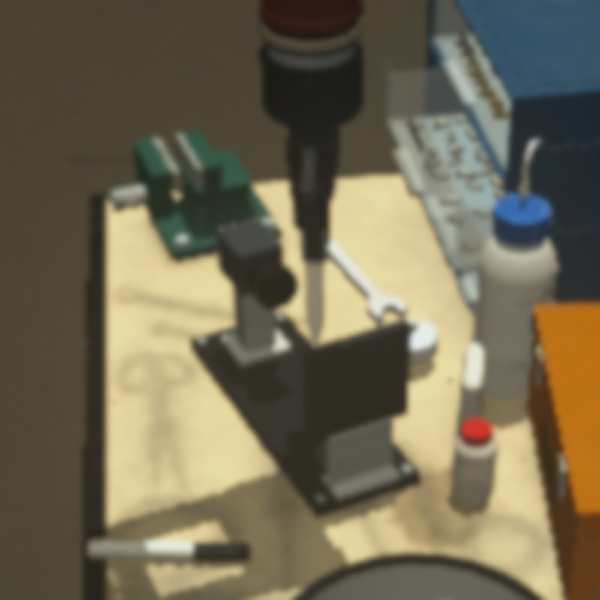

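View pics/t13.png

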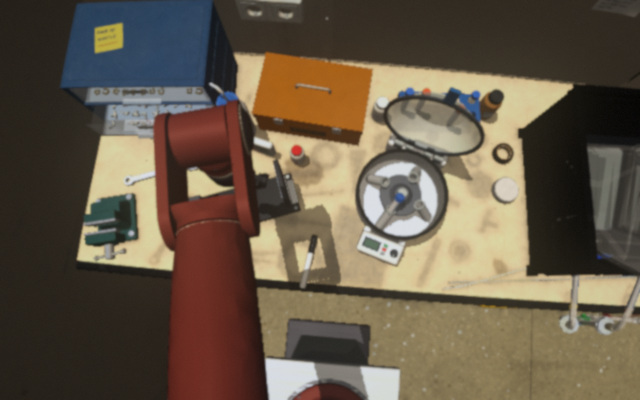

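```bash
python3 - <<'E'
from g import *
f=load('s13')
for u_,v in((314.5,141),(314.5,148),(314.2,151),(314,153.3)):
    d,o=ray(f,u_,v);k=(0.2175-o[1])/d[1];print(u_,v,(o+k*d).round(4))
print('tool-pred tip',proj(f,[.518,.2175,.110]),'focus_side proj',proj(f,[.5167,.2177,.110]),'end pred',proj(f,[.5167,.2177,.100]))
# tube surface depth pts
for v in (141,144,147): print([dep(f,c,v,0).round(4) for c in(314,315)])
E
```

```text
314.5 141 [0.5179 0.2175 0.1396]
314.5 148 [0.5175 0.2175 0.1185]
314.2 151 [0.5166 0.2175 0.1094]
314 153.3 [0.516  0.2175 0.1024]
tool-pred tip [314.73396326 150.77689373] focus_side proj [314.20992429 150.76708659] end pred [314.27539237 153.99844701]
[array([0.5161, 0.211 , 0.1443]), array([0.5184, 0.2099, 0.1448])]
[array([0.516 , 0.2115, 0.135 ]), array([0.5186, 0.213 , 0.1337])]
[array([0.5159, 0.212 , 0.1256]), array([0.5183, 0.2116, 0.1257])]
```

```bash
python3 -m handwheel '[{"dx":0,"dy":0,"dz":0.001,"ax":0,"ay":0,"az":0},{"dx":0,"dy":0,"dz":0.001,"ax":0,"ay":0,"az":0},{"dx":0,"dy":0,"dz":0.001,"ax":0,"ay":0,"az":0},{"dx":0,"dy":0,"dz":0.001,"ax":0,"ay":0,"az":0}]'
python3 - <<'E'
from m1 import *
f=grab('side','s14');t=grab('top','t14');t0=load('top0')
print(manip.state()['tool_pos'],np.abs(manip.state()['joint_vel']).max())
for nm,lo,hi,roi in(('red',(0,120,80),(10,255,255),(285,140,310,165)),('penblk',(0,0,0),(180,255,60),(305,232,320,255)),('blue',(100,110,60),(125,255,255),(385,180,412,215))):
    print(nm,blobs(t0,lo,hi,roi)[:1],blobs(t,lo,hi,roi)[:1])
s0=load('side0');print('filter diff',np.abs(s0['image'][145:165,342:358].astype(int)-f['image'][145:165,342:358]).mean())
for v in range(149,156): print(v,f['z_map'][v,311:319].round(3))
E
```

```text
time: 13.22
tool_pos: [0.5187, 0.217, 0.1881]
tool_rot: [-0.0, -0.642, 0.767, -0.001]
contact_force: [-0.4, -0.8, -0.7]
gripper_width: 0.218
[0.51868604 0.21695702 0.18811146] 0.0011283837049505625
red [(array([296.22, 149.78]), array([291, 145,  11,  11,  92], dtype=int32))] [(array([296.26, 149.75]), array([291, 145,  11,  11,  91], dtype=int32))]
penblk [(array([312.58, 243.9 ]), array([310, 237,   6,  15,  59], dtype=int32))] [(array([313.46, 239.71]), array([311, 236,   5,  10,  28], dtype=int32))]
blue [] [(array([399.33, 197.31]), array([395, 194,   9,   8,  54], dtype=int32))]
filter diff 3.269791666666667
149 [1.447 1.257 1.244 1.249 1.249 1.249 1.454 1.455]
150 [1.448 1.257 1.249 1.252 1.253 1.26  1.451 1.451]
151 [1.444 1.449 1.257 1.256 1.256 1.258 1.447 1.443]
152 [1.426 1.442 1.258 1.262 1.256 1.44  1.441 1.445]
153 [1.421 1.425 1.267 1.26  1.264 1.442 1.439 0.   ]
154 [1.416 1.415 1.423 1.263 1.263 1.172 1.173 1.169]
155 [1.409 1.415 1.172 1.169 1.17  1.173 1.171 1.171]
```

```bash
python3 -c "
from plant import manip
manip.job_done();print(manip.state()['time'])"
```

```text
the job is handed in; nothing more can be done
the job is handed in; nothing more can be done
```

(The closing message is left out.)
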